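# Restock the coffee capsule drawer and step its counter to zero

## Robot

A 6-joint arm with a two-finger parallel gripper is mounted at the origin on a cart in front of the work surface, level with it; the furniture and walls round the work are solid. World frame = base frame: x ahead of the robot, y to its left, z up, the work surface at z = 0. Lengths are in m, angles in rad, forces in N, time in s.
With the tool pointing down it reaches from about 0.375 to 0.9 m from the base axis. Payload 3.1 kg.
Tool frame: the origin (TCP) lies between the finger pads; the fingertips stand 11 mm ahead of it and the grasp point (between the pads) lies 8 mm behind it; z points along the fingers, y is the line along which they close (so a half turn about z gives the same grasp; the last joint's range is limited). The gripper opens to 87 mm and grips with 3 to 60 N. Pads are 19 mm wide; open, the fingers measure 117 mm over their backs; the gripper's body (75 mm by 190 mm) begins 51 mm behind the grasp point.
Start: joints at [0.948, 0.527, 1.433, -0, 1.181, -0.178], TCP at [0.269, 0.564, 0.234] pointing down, gripper open.
Joint ranges: [-3.08, 3.08], [-0.75, 2.2], [0.22, 2.44], [-1.43, 4.57], [0, 2.65], [-2.85, 2.85]. Speed limits (rad/s): [2.79, 2.79, 3.14, 3.14, 3.14, 3.14].

## Interface

Orientations are given as a unit quaternion [x, y, z, w].
In Python, from rig import robot gives the robot as it stands.
- The arm moves only by the tool move_arm, never from a script. Its argument "moves" is text: rows parted by semicolons, each of 7 numbers parted by spaces: the shift along the tool's x, y, z in units of 100 mm (1.0 is 100 mm), then the turn, a rotation vector about the tool's x, y, z in units of 90 degrees (1.0 is 90 degrees), then the opening, from 0 (shut) to 1 (fully open). A call has 1 to 12 rows; each row is the pose to reach, as a shift and turn from the pose commanded when the call began, along the tool's axes at that moment; what a row does not reach only later rows make up. A row lasts 1/10 s, in which the tool goes at most 50 mm and 8.59 degrees, less where a joint would pass 70% of its speed; a pose out of reach is approached as far as the arm can. A call with a number of a shift or a turn outside -1 to 1 is refused whole. A call with a gripper value outside its range is refused whole. The fingers move at their own pace and stop on an object; "squeeze" is the grip in N (left out, the last holds). Time passes only in rows, so rows that repeat a pose let the fingers close. It gives the time, the measured TCP pose, the force, the opening and the grip force at its end, in the units of the state.
- robot.get_obs(): the state, without advancing time (a new reading comes with each control period).
- robot.camera(name): name is "scene" or "top" or "wrist"; returns a dict with "image" (384x512x3 uint8, red, green, blue), "intrinsics" (3x3 intrinsics, pixels), "extrinsics" (4x4, takes a point from world to camera coordinates). Camera axes: x right, y up, looking along -z (the intrinsics and any distortion apply to the point x, -y, -z); pixel columns grow to the right and rows downward; lengths in m; the calibration is good to about 2 mm. A picture is of the moment at which its call begins. There is no depth.
- robot.hand_in(): hands the job in; it is judged then, once.
The state is a dict: "time": time; "q": joint angles; "joint_velocities": joint speeds; "joint_torque": joint torques, N m; "position": TCP position; "tool_rot": TCP orientation; "ft_force": force on the tool from outside, world axes, zero at the start; "moment": the same for the moment, N m; "grip_width": finger opening in m; "grip_force": force on a finger pad.
Only numpy, scipy, OpenCV 4.12 (cv2) and the standard library are available. Lean on these libraries where they do the work, as an engineer would, in place of code of your own. Each camera call takes 0.05 s, during which the arm holds its last target. There are 200 camera calls.

## Task

Restock the coffee: pull the capsule drawer open by its bar handle, take every capsule out of the low wooden tray and stand it on its wide rim on the drawer's floor, then push the drawer fully shut. The foil is thin, so hold the capsules with a light grip. Only when the drawer is shut, press the counter's button, one full press per step, until the drum's white zero bar stands at the brass marks on top with the button let go; leave the jars, salt shaker and egg cup where they are.

Things in the scene. Friction and masses are not known exactly. Their poses are not given: they have to be found in the camera images.
- capsule_tray: Loose light-wood tray, 114 mm (own x) by 204 mm (own y), 17 mm high, 0.6 kg, outer walls and floor 4 mm, 2 x 3 compartments about 51 x 52 mm inside: centres at own x -27.5 and 27.5 mm, own y -72, 0, 72 mm; bars 20 mm wide part them along own y, so a grasp across own y has the most finger room. Origin: centre of its underside.
- capsule0: Aluminium coffee capsule (three or four of six alike are there), 46 mm high, standing on its wide rim (42 mm across, 2.5 mm thick); above the rim the side tapers from 38 mm to 35 mm across at 40 mm height; about 18 g. Origin: centre of the rim's underside; own z points up. It is crushed if the fingers press on it with more than 60 N each (120 N in sum): use about 20 N.
- capsule1: Aluminium coffee capsule (three or four of six alike are there), 46 mm high, standing on its wide rim (42 mm across, 2.5 mm thick); above the rim the side tapers from 38 mm to 35 mm across at 40 mm height; about 18 g. Origin: centre of the rim's underside; own z points up. It is crushed if the fingers press on it with more than 60 N each (120 N in sum): use about 20 N.
- capsule2: Aluminium coffee capsule (three or four of six alike are there), 46 mm high, standing on its wide rim (42 mm across, 2.5 mm thick); above the rim the side tapers from 38 mm to 35 mm across at 40 mm height; about 18 g. Origin: centre of the rim's underside; own z points up. It is crushed if the fingers press on it with more than 60 N each (120 N in sum): use about 20 N.
- capsule3: Aluminium coffee capsule (three or four of six alike are there), 46 mm high, standing on its wide rim (42 mm across, 2.5 mm thick); above the rim the side tapers from 38 mm to 35 mm across at 40 mm height; about 18 g. Origin: centre of the rim's underside; own z points up. It is crushed if the fingers press on it with more than 60 N each (120 N in sum): use about 20 N.
- capsule4: Aluminium coffee capsule (three or four of six alike are there), 46 mm high, standing on its wide rim (42 mm across, 2.5 mm thick); above the rim the side tapers from 38 mm to 35 mm across at 40 mm height; about 18 g. Origin: centre of the rim's underside; own z points up. It is crushed if the fingers press on it with more than 60 N each (120 N in sum): use about 20 N.
- capsule5: Aluminium coffee capsule (three or four of six alike are there), 46 mm high, standing on its wide rim (42 mm across, 2.5 mm thick); above the rim the side tapers from 38 mm to 35 mm across at 40 mm height; about 18 g. Origin: centre of the rim's underside; own z points up. It is crushed if the fingers press on it with more than 60 N each (120 N in sum): use about 20 N.
- capsule_drawer (a joint): How far the drawer is open, in m: 0 fully shut (as it nearly is at the start), up to 0.105. It slides stiffly (about 4 N) along the unit's own -x, towards the robot, and stays where it is left.
- drawer_floor (a point): Middle of the drawer's inner floor, moves with it, 14 mm above the worktop; +x into the unit (shutting direction), y across, z up. Inside 96 mm (x) by 196 mm (y), room for one row of four capsules along y, 47 mm apart; side and back walls 28 mm high, front board to 53 mm above this floor. Standing capsules clear the unit's top when shut.
- drawer_front (a point): Middle of the outer face of the drawer front, 58 mm above the worktop, moves with the drawer; axes as drawer_floor. The steel bar handle (8 mm thick, 100 mm long along y, at this height) has its centre line 33 mm in -x from here, free gap behind it 29 mm: a finger goes down behind it. Push bar or front board along +x to shut the drawer.
- drawer_unit: Fixed wooden drawer unit, 146 mm (x) x 228 mm (y) x 82 mm high, the drawer opens at its -x side. Origin: centre of its underside.
- counter: Fixed grey step counter, foot 76 mm (x) x 104 mm (y), 82 mm high; on its own +y half a drum under a clear window, on its own -y half the push button. Origin: centre of its underside.
- drum (a joint): Turn of the eight-faced black drum, rad; only the button turns it, one way (its top moves to the counter's +x). One press = one step = 0.785; it rests at multiples of that and the value keeps growing. Face 0 has a long white bar, face k (1 to 7) k white dots; face k is on top at k x 0.785, the bar at 0, 6.283, 12.566. Starts on face 1 to 4. Stepped past, it comes round after eight presses.
- zero_bar (a point): Middle of the white zero bar on the drum (29 mm from the drum's axis).
- index_mark (a point): Point midway between the two brass marks, on top of the drum; the zero bar belongs here (within 5 mm; one step is 23 mm).
- step_button (a joint): How far the black step button (26 mm across) is down, in m: 0 let go, 0.0125 full stroke, straight down. It takes 1 to 3 N; the drum snaps on in the last third of the stroke. It springs back up by itself and must come up fully before the next press.
- button_top (a point): Centre of the button's top face, 90 mm above the worktop when let go; moves with the button.
- jar_mustard: Glass jar with red lid, 66 mm across, 100 mm high; leave alone. Origin: centre of underside.
- spice_jar: Spice jar with dark lid, 44 mm across, 105 mm high; leave alone. Origin: centre of underside.
- salt_shaker: Grey salt shaker, 44 mm across, 90 mm high; leave alone. Origin: centre of underside.
- egg_cup: Orange egg cup, 48 mm across, 46 mm high; leave alone. Origin: centre of underside.
There are look-alikes about, which are no part of the job. What is shaped like the capsule3 but black is not meant.

How it is judged:
By the outcome, as a careful person would: the job done as asked, in the order asked, and still so for the second after the job is handed in, with the robot touching nothing.
Of capsule0, capsule1, capsule2, capsule3, capsule4, capsule5 only 3 to 4 are there at a start; the rules pass over those that are not, and their reading is None.
At some moment in a run one of capsule_tray may be knocked a few centimetres aside while the robot is not near it.
It also fails if it takes over 208 s, if anything falls off the work surface, if the arm or the gripper's body presses on something with over 40 N, if the wrist force passes 120 N, or if a joint passes its speed limit or range.

## Working session

There is one attempt and no reset: what is moved stays moved. The work goes in short steps, Python scripts to look and compute and a tool call to move; the robot and the scene stay as the last step left them, time stands still between calls to the robot, and variables do not carry over. Pictures are saved under pics/ and viewed, at most 14 in all, crops included, and the job is handed in when it is done.

Besides the shell and the picture viewer there is one more tool, called after "Emit:" as name(argument=value, ...) on one line, values as JSON. move_arm: Moves the arm, as the interface text tells. Shifts and turns lie within -1 to 1; 1 stands for 100 mm of shift or 90 degrees of turn. Its arguments: {"type":"object","properties":{"moves":{"type":"string"},"squeeze":{"type":"number"}},"required":["moves"]}

```bash
mkdir -p pics; ls
cat > h.py <<'E'
import numpy as np, cv2
from rig import robot
def shot(n,f=None):
    c=robot.camera(n)
    if f: cv2.imwrite('pics/'+f,cv2.cvtColor(c['image'],cv2.COLOR_RGB2BGR))
    return c
def ray(c,u,v):
    K=np.array(c['intrinsics']);E=np.array(c['extrinsics'])
    d=np.linalg.inv(K)@[u,v,1]; d=d*[1,-1,-1]
    R=E[:3,:3]; o=-R.T@E[:3,3]; d=R.T@d
    return o,d/np.linalg.norm(d)
def onz(c,u,v,z):
    o,d=ray(c,u,v); return o+d*(z-o[2])/d[2]
def tri(rs):
    A=0;b=0
    for o,d in rs:
        P=np.eye(3)-np.outer(d,d);A=A+P;b=b+P@o
    return np.linalg.solve(A,b)
def proj(c,p):
    K=np.array(c['intrinsics']);E=np.array(c['extrinsics'])
    q=E[:3,:3]@p+E[:3,3]; q=K@(q*[1,-1,-1]); return q[:2]/q[2]
E
python3 - <<'E'
from h import *
a=shot('scene','s0.png');b=shot('top','t0.png')
for c in(a,b):
    print(c['intrinsics'],np.round(ray(c,256,192),3).tolist(),[k for k in c])
o=robot.get_obs();print(o)
i=np.hstack([a['image'],b['image']])
E
python3 -c "
import cv2
for n in('s0','t0'):
    cv2.imwrite(f'pics/{n}b.png',cv2.resize(cv2.imread(f'pics/{n}.png'),(800,600),interpolation=cv2.INTER_CUBIC))"
```

```text
pics
[[366.91507487   0.         253.69550842]
 [  0.         366.91507487 200.40753299]
 [  0.           0.           1.        ]] [[0.906, -0.61, 0.994], [-0.322, 0.574, -0.753]] ['image', 'intrinsics', 'extrinsics']
[[375.60995889   0.         255.00195378]
 [  0.         375.60995889 195.73850335]
 [  0.           0.           1.        ]] [[-0.138, -0.012, 1.478], [0.43, 0.023, -0.903]] ['image', 'intrinsics', 'extrinsics']
{'time': 0.1, 'q': array([ 9.47511320e-01,  5.28351989e-01,  1.43377750e+00, -1.37633792e-05,
        1.18141569e+00, -1.78507070e-01]), 'joint_velocities': array([-0.00146872, -0.00143634, -0.00236517, -0.0007659 , -0.00031878,
       -0.00028321]), 'joint_torque': array([ 4.74863846e-04, -4.40986097e+01, -1.77150178e+01,  6.35472033e-02,
        5.33573760e-02, -1.28758418e-05]), 'position': array([0.26850948, 0.56366881, 0.23268145]), 'tool_rot': array([ 2.20557727e-01,  9.75373434e-01, -9.01339953e-04, -3.75120737e-04]), 'ft_force': array([ 0.25546577, -0.50450607, -0.160327  ]), 'moment': array([0.00038822, 0.00927603, 0.00076309]), 'grip_force': 0.0, 'grip_width': 0.0870992386085409}
```

View pics/s0b.png

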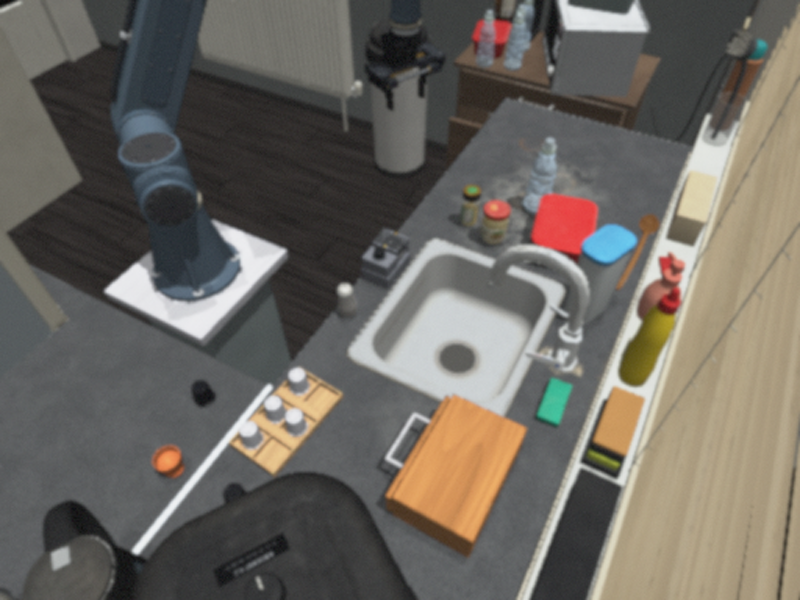

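View pics/t0b.png

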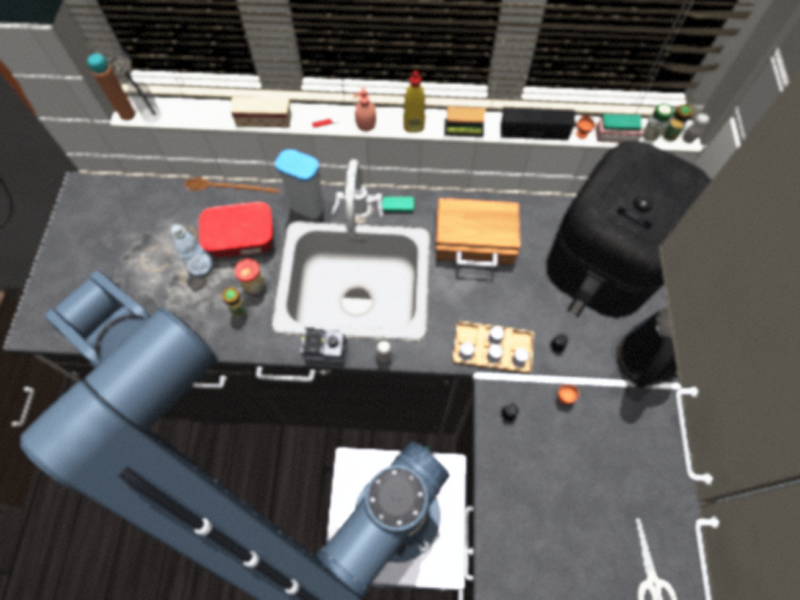

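The scene view shows four silver capsules in the tray at (298,377), (274,406), (295,418), (250,433), a black one at (203,393) and the drawer unit with its handle at (405,440). The counter is at (385,255). In the top view the capsules are at (467,350), (496,334), (495,352), (521,355), all in 800x600 pixels.

Things that could be confused: silver capsules in the tray (467,350), (496,334), (495,352), (521,355), which are the wanted ones; black look-alikes at (560,342) and (510,411); the grey salt shaker at (384,350). I choose the four silver ones and check them in a crop.

Run:
```python
from h import *
a=cv2.imread('pics/s0.png');b=cv2.imread('pics/t0.png')
def cr(i,x,y,w,h): return cv2.resize(i[y:y+h,x:x+w],(400,300),interpolation=cv2.INTER_CUBIC)
m=np.vstack([np.hstack([cr(a,140,225,88,66),cr(b,280,195,72,54)]),np.hstack([cr(a,225,140,64,48),cr(b,270,120,80,60)])])
cv2.imwrite('pics/m1.png',m)
T=robot.camera('top');S=robot.camera('scene')
k=.64
for t,s,z in [((467,347),(298,371),.05),((496,331),(295,411),.05),((495,349),(274,401),.05),((521,352),(250,427),.05)]:
    r=[ray(T,t[0]*k,t[1]*k),ray(S,s[0]*k,s[1]*k)];print(np.round(tri(r),3))
for n,t,z in [('unit tl',(437,226),.082),('unit tr',(520,226),.082),('unit br',(520,251),.08),('handle',(477,264),.058),('counter',(323,344),.05),('btn',(334,341),.09),('egg',(567,392),.04),('salt',(384,347),.08),('black',(560,340),.04)]:
    print(n,onz(T,t[0]*k,t[1]*k,z).round(3))
```

```text
[ 0.416 -0.155  0.055]
[ 0.464 -0.231  0.056]
[ 0.415 -0.229  0.051]
[ 0.41  -0.296  0.053]
unit tl [ 0.762 -0.067  0.082]
unit tr [ 0.775 -0.299  0.082]
unit br [ 0.695 -0.297  0.08 ]
handle [ 0.66  -0.181  0.058]
counter [0.404 0.218 0.05 ]
btn [0.398 0.184 0.09 ]
egg [ 0.313 -0.411  0.04 ]
salt [0.393 0.057 0.08 ]
black [ 0.454 -0.402  0.04 ]
```

View pics/m1.png

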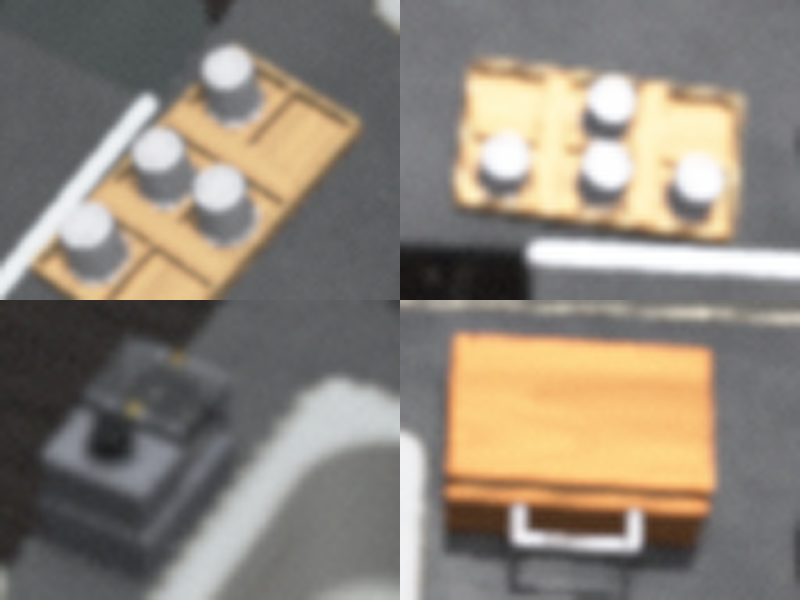

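The crop confirms four silver capsules standing in the tray (x 0.41 to 0.46, y -0.155 to -0.30), a nearly closed drawer with its bar handle near (0.66,-0.18), and the counter near (0.40,0.21). I turn the tool so that it closes along world x and head for the drawer.

Emit:
move_arm(moves="-0.72 -0.71 0 0 0 0.717 1;-0.72 -0.71 0 0 0 0.717 1;-0.72 -0.71 0 0 0 0.717 1;-0.72 -0.71 0 0 0 0.717 1;-0.72 -0.71 0 0 0 0.717 1;-0.72 -0.71 0 0 0 0.717 1;-0.72 -0.71 0 0 0 0.717 1;-0.72 -0.71 0 0 0 0.717 1;-0.72 -0.71 0 0 0 0.717 1", squeeze=20)

```text
time: 1.1
position: [0.3033, 0.469, 0.2334]
tool_rot: [0.707, 0.707, -0.0, -0.0]
ft_force: [-0.1, -0.6, 0.4]
grip_width: 0.087
grip_force: 0.0
```

Emit:
move_arm(moves="-0.95 0.35 -0.3 0 0 0 1;-0.95 0.35 -0.3 0 0 0 1;-0.95 0.35 -0.3 0 0 0 1")

```text
time: 1.4
position: [0.3398, 0.371, 0.2647]
tool_rot: [0.708, 0.706, 0.0, 0.001]
ft_force: [0.8, 1.1, 0.2]
grip_width: 0.087
grip_force: 0.0
```

Emit:
move_arm(moves="-0.95 0.3 -0.3 0 0 0 1;-0.95 0.3 -0.3 0 0 0 1;-0.95 0.3 -0.3 0 0 0 1")

```text
time: 1.7
position: [0.3703, 0.2763, 0.295]
tool_rot: [0.708, 0.706, 0.001, 0.001]
ft_force: [-0.4, 1.3, -0.3]
grip_width: 0.0867
grip_force: 0.0
```

Emit:
move_arm(moves="-0.95 0.32 0 0 0 0 1;-0.95 0.32 0 0 0 0 1;-0.95 0.32 0 0 0 0 1")

```text
time: 2.0
position: [0.4024, 0.1806, 0.2934]
tool_rot: [0.709, 0.705, -0.0, 0.001]
ft_force: [0.0, 0.5, -0.2]
grip_width: 0.087
grip_force: 0.0
```

Emit:
move_arm(moves="-0.95 0.32 0 0 0 0 1;-0.95 0.32 0 0 0 0 1;-0.95 0.32 0 0 0 0 1")

```text
time: 2.3
position: [0.435, 0.0859, 0.2935]
tool_rot: [0.709, 0.705, 0.0, 0.001]
ft_force: [-0.6, 0.0, -1.0]
grip_width: 0.0869
grip_force: 0.0
```

Emit:
move_arm(moves="-0.95 0.32 0 0 0 0 1;-0.95 0.32 0 0 0 0 1;-0.95 0.32 0 0 0 0 1")

```text
time: 2.6
position: [0.4673, -0.009, 0.2936]
tool_rot: [0.709, 0.706, 0.0, 0.002]
ft_force: [-0.7, 0.2, 0.5]
grip_width: 0.0868
grip_force: 0.0
```

Emit:
move_arm(moves="-0.95 0.32 0 0 0 0 1;-0.95 0.32 0 0 0 0 1;-0.95 0.32 0 0 0 0 1")

```text
time: 2.9
position: [0.4993, -0.104, 0.2934]
tool_rot: [0.708, 0.706, 0.0, 0.002]
ft_force: [-0.2, 1.3, 0.3]
grip_width: 0.0874
grip_force: 0.0
```

Emit:
move_arm(moves="-0.9 0.32 0 0 0 0 1;-0.9 0.32 0 0 0 0 1;-0.9 0.32 0 0 0 0 1;-0.9 0.32 0 0 0 0 1;-0.9 0.32 0 0 0 0 1")

```text
time: 3.4
position: [0.5277, -0.1881, 0.293]
tool_rot: [0.706, 0.708, 0.0, -0.001]
ft_force: [0.1, 0.6, 0.4]
grip_width: 0.0872
grip_force: 0.0
```

Run:
```python
from h import *
w=shot('wrist','w1.png')
print(ray(w,256,192),robot.get_obs()['position'])
```

```text
(array([ 0.52772733, -0.10461827,  0.44378048]), array([-0.00110248, -0.29754985, -0.95470565])) [ 0.52767423 -0.18822397  0.29324593]
```

View pics/w1.png

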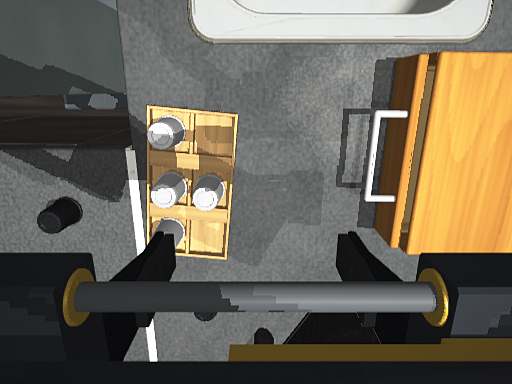

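The wrist view shows the bar handle as a white line from (378,113) to (367,198), the tray with four silver capsules at (165,132), (168,189), (208,192), (168,235), and the black look-alike at (60,214).

```bash
cat >> h.py <<'E'
from scipy.spatial.transform import Rotation as Rn
def go(p,psi=None):
    "shift (100mm) along present tool axes to reach world p; turn about tool z to psi(deg)"
    o=robot.get_obs();R=Rn.from_quat(o['tool_rot']).as_matrix()
    s=R.T@(np.array(p)-o['position'])*10
    cur=np.degrees(np.arctan2(R[1,0],R[0,0]))
    t=0 if psi is None else -((psi-cur+180)%360-180)/90
    return s.round(3),round(t,3),round(cur,2)
E
python3 - <<'E'
from h import *
w=shot('wrist');T=shot('top')
i=w['image'].astype(int)
m=((i.min(2)>185)).astype(np.uint8);m[:, :340]=0;m[:100]=0;m[215:]=0;m[:,412:]=0
n,l,st,_=cv2.connectedComponentsWithStats(m);k=1+np.argmax(st[1:,4]);print(st[k])
ys,xs=np.nonzero(l==k)
bar=[(y,xs[ys==y].min(),xs[ys==y].max()) for y in range(120,196,12)];print(bar)
P=np.array([onz(w,(a+b)/2,y,.058) for y,a,b in bar]);print(P.round(4))
for y in(ys.min(),ys.max()): print(y,onz(w,xs[ys==y].mean(),y,.058).round(4))
# height check by top view
j=T['image'].astype(int);m=(j.min(2)>170).astype(np.uint8);m[:, :280]=0;m[:150]=0;m[185:]=0;m[:,335:]=0
ys,xs=np.nonzero(m);print('top',xs.min(),xs.max(),ys.min(),ys.max(), [ys[xs==x].mean() for x in range(300,316,5)])
for yy in (-.15,-.2):
    p=np.polyfit(P[:,1],P[:,0],1);print(yy,np.polyval(p,yy),np.degrees(np.arctan(p[0])),proj(T,[np.polyval(p,yy),yy,.058]))
E
```

```text
[365 110  42  91 758]
[(120, np.int64(375), np.int64(379)), (132, np.int64(373), np.int64(378)), (144, np.int64(372), np.int64(376)), (156, np.int64(370), np.int64(375)), (168, np.int64(369), np.int64(373)), (180, np.int64(367), np.int64(372)), (192, np.int64(366), np.int64(370))]
[[ 0.664  -0.1394  0.058 ]
 [ 0.6638 -0.1528  0.058 ]
 [ 0.6636 -0.1666  0.058 ]
 [ 0.6634 -0.1806  0.058 ]
 [ 0.6632 -0.195   0.058 ]
 [ 0.6629 -0.2097  0.058 ]
 [ 0.6627 -0.2247  0.058 ]]
110 [ 0.6645 -0.1284  0.058 ]
200 [ 0.6777 -0.2349  0.058 ]
top 280 291 157 168 [np.float64(nan), np.float64(nan), np.float64(nan), np.float64(nan)]
-0.15 0.6638618424447801 0.8894908469314959 [297.98650459 167.7943107 ]
-0.2 0.6630855528816177 0.8894908469314959 [309.5926425 168.5305893]<stdin>:12: RuntimeWarning: Mean of empty slice.
  ret = ret.dtype.type(ret / rcount)
```

```bash
python3 -c "
from h import *
print(go([.6634,-.181,.12],90.9),go([.6634,-.181,.05]))"
```

```text
(array([0.075, 1.357, 1.736]), np.float64(-0.009), np.float64(90.11)) (array([0.074, 1.357, 2.436]), 0, np.float64(90.11))
```

Emit:
move_arm(moves="0.07 0.68 0.87 0 0 -0.009 0.28;0.07 0.68 0.87 0 0 -0.009 0.28;0.07 0.68 0.87 0 0 -0.009 0.28;0.07 0.68 0.87 0 0 -0.009 0.28")

```text
time: 3.95
position: [0.5955, -0.1824, 0.2047]
tool_rot: [0.702, 0.713, -0.001, -0.002]
ft_force: [-0.7, 0.1, 1.2]
grip_width: 0.0631
grip_force: 0.0
```

Emit:
move_arm(moves="0 0.68 0.87 0 0 0 0.28;0 0.68 0.87 0 0 0 0.28;0 0.68 0.87 0 0 0 0.28;0 0.68 0.87 0 0 0 0.28;0 0.68 0.87 0 0 0 0.28;0 0.68 0.87 0 0 0 0.28")

```text
time: 4.55
position: [0.6643, -0.1837, 0.1228]
tool_rot: [0.702, 0.712, 0.001, 0.002]
ft_force: [0.2, -0.8, -0.1]
grip_width: 0.0254
grip_force: 0.0
```

```bash
python3 -c "
from h import *
w=shot('wrist','w2.png')
print(go([.6634,-.181,.05],90.9),robot.get_obs()['grip_width'])"
```

```text
(array([ 0.028, -0.011,  0.726]), np.float64(-0.001), np.float64(90.77)) 0.025224561411007162
```

View pics/w2.png

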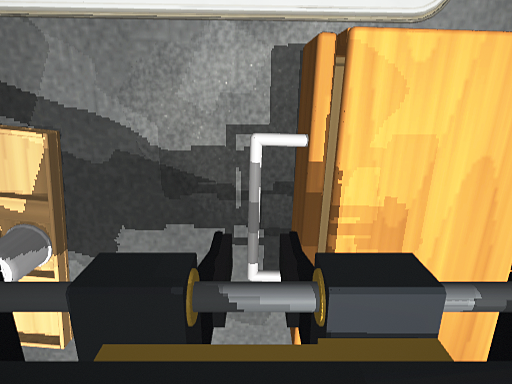

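The bar runs from (257,140) to (252,275), centred between the fingertips at (215) and (290), so I go down, close and pull.

Emit:
move_arm(moves="0.02 -0.01 0.3 0 0 0 0.28;0.02 -0.01 0.6 0 0 0 0.28;0.02 -0.01 0.73 0 0 0 0.28;0.02 -0.01 0.73 0 0 0 0.28;0.02 -0.01 0.73 0 0 0 0;0.02 -0.01 0.73 0 0 0 0;0.02 -0.01 0.73 0 0 0 0;0.02 -0.01 0.73 0 0 0 0")

```text
time: 5.4
position: [0.6636, -0.1815, 0.0482]
tool_rot: [0.702, 0.712, 0.0, 0.001]
ft_force: [-1.7, -0.8, 4.9]
grip_width: 0.0072
grip_force: 20.0
```

Emit:
move_arm(moves="0 -0.1 0 0 0 0 0;0 -0.2 0 0 0 0 0;0 -0.3 0 0 0 0 0;0 -0.4 0 0 0 0 0;0 -0.5 0 0 0 0 0;0 -0.6 0 0 0 0 0;0 -0.7 0 0 0 0 0;0 -0.8 0 0 0 0 0;0 -0.88 0 0 0 0 0;0 -0.93 0 0 0 0 0;0 -0.97 0 0 0 0 0;0 -0.97 0 0 0 0 0")

```text
time: 6.6
position: [0.5667, -0.1802, 0.0481]
tool_rot: [0.703, 0.711, 0.002, 0.0]
ft_force: [2.0, 7.9, 8.2]
grip_width: 0.0073
grip_force: 20.0
```

Emit:
move_arm(moves="0 0 0 0 0 0 0.28;0 0 0 0 0 0 0.28;0 0 -0.3 0 0 0 0.28;0 0 -0.7 0 0 0 0.28;0 0 -1 0 0 0 0.28;0 0 -1 0 0 0 0.28")

```text
time: 7.2
position: [0.5686, -0.1841, 0.1508]
tool_rot: [0.702, 0.712, 0.001, 0.004]
ft_force: [1.4, -0.2, -0.2]
grip_width: 0.0241
grip_force: 0.0
```

Emit:
move_arm(moves="0 -0.5 -1 0 0 0 0.7;0 -0.5 -1 0 0 0 0.7;0 -0.5 -1 0 0 0 0.7;0 -0.5 -1 0 0 0 0.7")

```text
time: 7.6
position: [0.516, -0.1837, 0.2477]
tool_rot: [0.702, 0.712, 0.0, 0.001]
ft_force: [-0.3, -0.5, -0.2]
grip_width: 0.0488
grip_force: 0.0
```

Emit:
move_arm(moves="-0.5 -0.1 -0.6 0 0 0 0.7;-0.5 -0.1 -0.6 0 0 0 0.7;-0.5 -0.1 -0.6 0 0 0 0.7;-0.5 -0.1 -0.6 0 0 0 0.7;-0.5 -0.1 -0.6 0 0 0 0.7")

```text
time: 8.1
position: [0.5059, -0.2316, 0.3038]
tool_rot: [0.702, 0.712, -0.0, -0.003]
ft_force: [-0.4, -0.0, -0.7]
grip_width: 0.0611
grip_force: 0.0
```

```bash
python3 -c "
from h import *
w=shot('wrist','w3.png');shot('top','t3.png');shot('scene','s3.png')
print(robot.get_obs()['position'])"
```

```text
[ 0.50635315 -0.23196282  0.30479715]
```

View pics/w3.png

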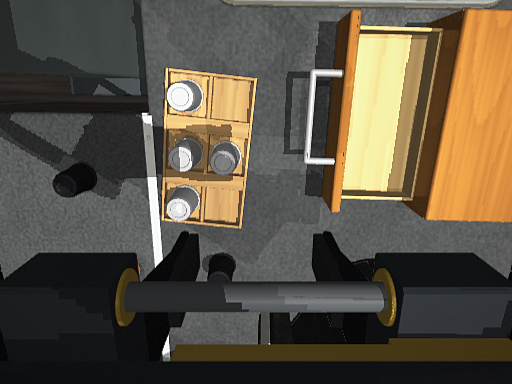

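The drawer is open: floor spans about (343..425, 33..195), handle bar at (310,72)-(305,162). Capsules are at (183,96), (184,156), (224,158), (182,203). I zoom in for exact pixels.

Run:
```python
import cv2,numpy as np
i=cv2.imread('pics/w3.png')
def cr(x,y,w,h,s,W):
    o=cv2.resize(i[y:y+h,x:x+w],None,fx=s,fy=s,interpolation=cv2.INTER_CUBIC)[:600,:W]
    for k in range((-x)%20,w,20): cv2.line(o,(int((k+.5)*s),0),(int((k+.5)*s),6),(0,0,255),1);cv2.putText(o,str(x+k),(int(k*s),16),0,.35,(0,0,255))
    for k in range((-y)%20,h,20): cv2.line(o,(0,int((k+.5)*s)),(6,int((k+.5)*s)),(0,0,255),1);cv2.putText(o,str(y+k),(8,int((k+.5)*s)),0,.35,(0,0,255))
    p=np.zeros((600,W,3),np.uint8);p[:o.shape[0],:o.shape[1]]=o;return p
cv2.imwrite('pics/z3.png',np.hstack([cr(158,58,105,176,3.4,360),cr(290,4,155,215,2.79,435)]))
```

```text
(no output)
```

View pics/z3.png

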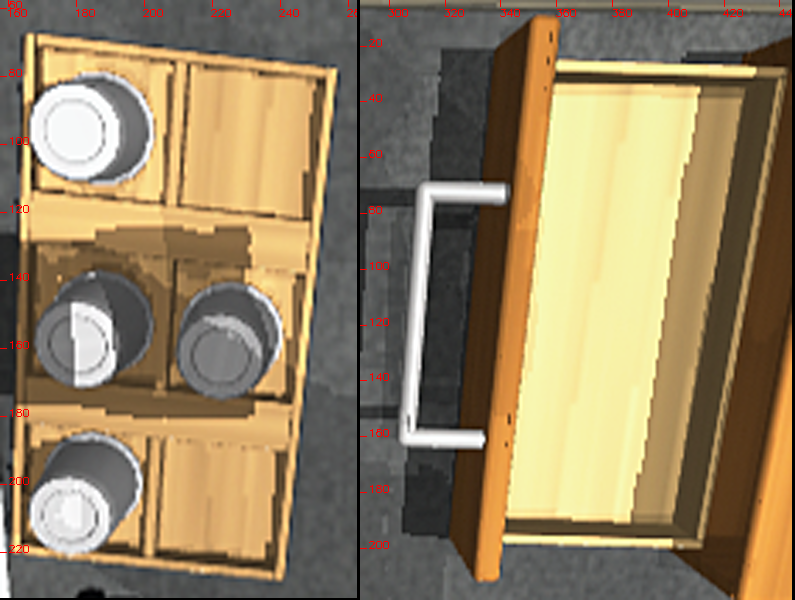

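Run:
```python
from h import *
w=shot('wrist');T=shot('top');S=shot('scene')
L=lambda p:(158+p[0]/3.4-.5,58+p[1]/3.4-.5)
Rr=lambda p:(290+(p[0]-360)/2.79-.5,4+p[1]/2.79-.5)
caps=[(78,130),(80,344),(222,357),(71,515)]
for c in caps:
    p=onz(w,*L(c),.050);print('cap',p.round(4),proj(T,p).round(1),proj(S,p).round(1))
tr=np.array([onz(w,*L(c),.017) for c in[(30,34),(338,68),(282,578),(18,555)]]);print('tray',tr.round(4),tr.mean(0).round(4),[np.linalg.norm(tr[i]-tr[i-1]).round(4) for i in range(4)])
d=(tr[0]+tr[1]-tr[2]-tr[3]);print('tray yaw',np.degrees(np.arctan2(-d[0],d[1])))
for n,c,z in [('bar',(426,190),.058),('bar',(407,437),.058),('fo',(535,15),.067),('fo',(475,575),.067),('fi',(557,15),.067),('fi',(498,580),.067),('floorUR',(745,87),.014),('floorLR',(674,523),.014),('floorUL',(565,85),.014),('floorLL',(508,520),.014),('backtop in',(775,80),.042),('backtop in',(698,537),.042)]:
    print(n,onz(w,*Rr(c),z).round(4))
# heights by two views: bright tops in top view
j=cv2.cvtColor(T['image'],cv2.COLOR_RGB2HSV)
for c in caps[:1]+caps[3:]:
    p=onz(w,*L(c),.05);u,v=proj(T,p).round().astype(int)
    x0,y0=u-9,v-9;m=((j[y0:y0+19,x0:x0+19,1]<40)&(j[y0:y0+19,x0:x0+19,2]>225));ys,xs=np.nonzero(m)
    if len(xs): q=(xs.mean()+x0,ys.mean()+y0);print(len(xs),q,'tri',tri([ray(w,*L(c)),ray(T,*q)]).round(4))
```

```text
cap [ 0.4163 -0.1587  0.05  ] [299.4 222.2] [189.7 239.6]
cap [ 0.4131 -0.2334  0.05  ] [317.8 223.9] [174.3 257.6]
cap [ 0.4646 -0.2373  0.05  ] [318.6 212.2] [187.6 266. ]
cap [ 0.4063 -0.2995  0.05  ] [334.2 226.4] [158.5 274.2]
tray [[ 0.3933 -0.1264  0.017 ]
 [ 0.5051 -0.1363  0.017 ]
 [ 0.485  -0.3384  0.017 ]
 [ 0.3752 -0.3299  0.017 ]] [ 0.4397 -0.2327  0.017 ] [np.float64(0.2043), np.float64(0.1122), np.float64(0.203), np.float64(0.1102)]
tray yaw -5.377165821993099
bar [ 0.5679 -0.1303  0.058 ]
bar [ 0.5664 -0.231   0.058 ]
fo [ 0.6029 -0.0689  0.067 ]
fo [ 0.599  -0.2908  0.067 ]
fi [ 0.611  -0.0688  0.067 ]
fi [ 0.6094 -0.293   0.067 ]
floorUR [ 0.7094 -0.0844  0.014 ]
floorLR [ 0.7077 -0.2811  0.014 ]
floorUL [ 0.6318 -0.0848  0.014 ]
floorLL [ 0.6256 -0.281   0.014 ]
backtop in [ 0.7081 -0.0857  0.042 ]
backtop in [ 0.707  -0.2793  0.042 ]
61 (np.float64(298.7049180327869), np.float64(222.29508196721312)) tri [ 0.4161 -0.1575  0.0486]
53 (np.float64(333.4339622641509), np.float64(226.26415094339623)) tri [ 0.4064 -0.2973  0.0518]
```

```bash
cat >> h.py <<'E'
def tray():
    T=robot.camera('top');i=cv2.cvtColor(T['image'],cv2.COLOR_RGB2HSV)[190:255,265:370]
    m=((i[...,0]>8)&(i[...,0]<25)&(i[...,1]>60)&(i[...,2]>100)).astype(np.uint8)
    n,l,st,_=cv2.connectedComponentsWithStats(m);m[np.isin(l,np.nonzero(st[:,4]<30)[0])]=0
    p=np.argwhere(m)[:,::-1].astype(np.float32)
    r=cv2.minAreaRect(p)
    return np.round(np.array(r[0])+[265,190],1),np.round(r[1],1),round(r[2],1)
E
python3 -c "
from h import *
print(tray());print(go([.416,-.158,.12],-5.4))"
```

```text
(array([331.1, 227.1]), array([86.9, 34.3]), 18.2)
(array([ 0.76 , -0.896,  1.862]), np.float64(1.069), np.float64(90.83))
```

Emit:
move_arm(moves="0.76 -0.9 0.6 0 0 1 0.7;0.76 -0.9 0.6 0 0 1 0.7;0.76 -0.9 0.6 0 0 1 0.7;0.76 -0.9 0.6 0 0 1 0.7;0.76 -0.9 0.6 0 0 1 0.7;0.76 -0.9 0.6 0 0 1 0.7;0.76 -0.9 0.6 0 0 1 0.7;0.76 -0.9 0.6 0 0 1 0.7;0.76 -0.9 0.6 0 0 1 0.7;0.76 -0.9 0.6 0 0 1 0.7;0.76 -0.9 0.6 0 0 1 0.7;0.76 -0.9 0.6 0 0 1 0.7")

```text
time: 9.65
position: [0.4159, -0.1584, 0.2467]
tool_rot: [1.0, 0.007, 0.0, 0.0]
ft_force: [-0.4, 0.9, -0.1]
grip_width: 0.0608
grip_force: 0.0
```

```bash
sed -i 's/\[190:255,265:370\]/[190:245,275:350]/;s/\[265,190\]/[275,190]/' h.py
python3 -c "
from h import *
print(tray());print(go([.416,-.158,.033],-5.4));shot('wrist','w4.png')"
```

```text
(array([315.7, 221.7]), array([51.3, 27.5]), 7.9)
(array([ 1.000e-03, -5.000e-03,  2.137e+00]), np.float64(0.07), np.float64(0.89))
```

View pics/w4.png

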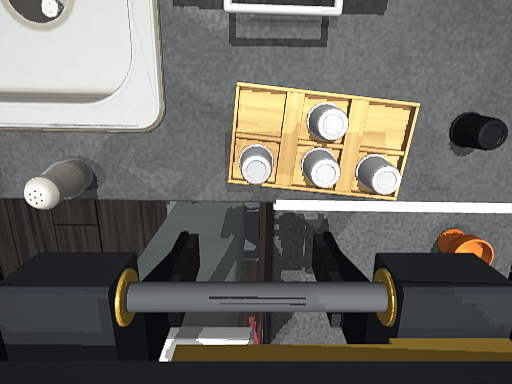

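The tray is where it was; tops at about (256,168), (328,124), (321,177), (379,182). I descend on the one at (256,168).

Emit:
move_arm(moves="0 -0.01 0.4 0 0 0.07 0.7;0 -0.01 0.8 0 0 0.07 0.7;0 -0.01 1 0 0 0.07 0.7;0 -0.01 1 0 0 0.07 0.7;0 -0.01 1 0 0 0.07 0.7")

```text
time: 10.25
position: [0.4161, -0.1577, 0.1467]
tool_rot: [0.999, -0.048, -0.0, -0.0]
ft_force: [0.9, 0.4, -0.2]
grip_width: 0.0609
grip_force: 0.0
```

```bash
python3 -c "
from h import *
import cv2
w=cv2.imread('pics/w4.png');c=shot('wrist')
print(go([.416,-.158,.033],-5.4));print(proj(c,[.416,-.158,.05]))
cv2.imwrite('pics/m5.png',cv2.cvtColor(c['image'],cv2.COLOR_RGB2BGR))"
```

```text
(array([-0.007, -0.   ,  1.144]), np.float64(-0.001), np.float64(-5.47))
[256.15784909 198.40368781]
```

View pics/m5.png

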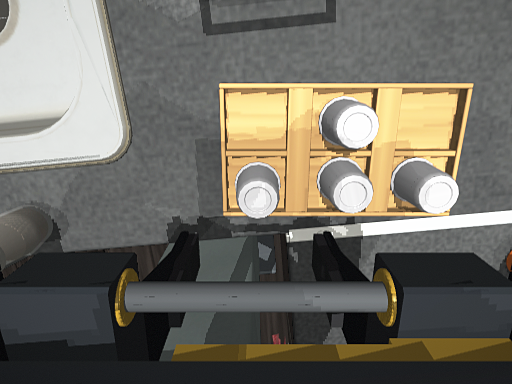

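The ring centre at (259,197) matches the projected (256,198), so I grasp it.

Emit:
move_arm(moves="0 0 0.4 0 0 0 0.7;0 0 0.8 0 0 0 0.7;0 0 0.95 0 0 0 0.7;0 0 0.95 0 0 0 0.7")

```text
time: 10.7
position: [0.4159, -0.1576, 0.051]
tool_rot: [0.999, -0.048, -0.001, -0.0]
ft_force: [0.4, -0.0, -0.1]
grip_width: 0.0605
grip_force: 0.0
```

Emit:
move_arm(moves="0 0 0.18 0 0 0 0.7;0 0 0.18 0 0 0 0.7;0 0 0.18 0 0 0 0.35;0 0 0.18 0 0 0 0.35;0 0 0.18 0 0 0 0.3;0 0 0.18 0 0 0 0.3;0 0 0.18 0 0 0 0.3;0 0 0.18 0 0 0 0.3", squeeze=15)

```text
time: 11.5
position: [0.4161, -0.1577, 0.0342]
tool_rot: [0.999, -0.048, 0.001, 0.0]
ft_force: [-0.6, -0.3, 6.8]
grip_width: 0.0356
grip_force: 15.1
```

```bash
python3 -c "
from h import *
o=robot.get_obs();print(o['grip_width'],o['grip_force'],o['ft_force']);print(go([.416,-.158,.13],-5.4),go([.659,-.1115,.12],90.8))"
```

```text
0.03561681972538581 15.122356192132429 [-0.63006785 -0.25927658  6.75244375]
(array([ 0.   ,  0.004, -0.958]), np.float64(-0.001), np.float64(-5.5)) (array([ 2.374, -0.692, -0.856]), np.float64(-1.07), np.float64(-5.5))
```

Emit:
move_arm(moves="0 0 -0.3 0 0 0 0.3;0 0 -0.7 0 0 0 0.3;0 0 -1 0 0 0 0.3;0 0 -1 0 0 0 0.3")

```text
time: 11.9
position: [0.4178, -0.1587, 0.1368]
tool_rot: [0.999, -0.048, 0.003, 0.002]
ft_force: [0.2, -0.1, -0.4]
grip_width: 0.0358
grip_force: 15.0
```

Emit:
move_arm(moves="0.2 0 0 0 0 -0.1 0.3;0.5 -0.1 0 0 0 -0.2 0.3;0.8 -0.2 0 0 0 -0.3 0.3;1 -0.35 0 0 0 -0.4 0.3;1 -0.35 0 0 0 -0.5 0.3;1 -0.35 0 0 0 -0.6 0.3;1 -0.35 0 0 0 -0.7 0.3;1 -0.35 0 0 0 -0.8 0.3;1 -0.35 0 0 0 -0.9 0.3;1 -0.35 0 0 0 -1 0.3;1 -0.35 0 0 0 -1 0.3;1 -0.35 0 0 0 -1 0.3")

```text
time: 13.1
position: [0.5179, -0.1319, 0.1324]
tool_rot: [0.74, 0.672, -0.0, -0.001]
ft_force: [-0.4, -0.0, 0.4]
grip_width: 0.0357
grip_force: 15.0
```

```bash
python3 -c "
from h import *
o=robot.get_obs();print(o['grip_width'],o['grip_force']);print(tray(),go([.659,-.1115,.13],90.8),go([.659,-.1115,.045],90.8))"
```

```text
0.03571287402811091 14.983259778155116
(array([316.1, 221.8]), array([50.5, 27.6]), 8.1) (array([0.341, 1.383, 0.024]), np.float64(-0.071), np.float64(84.4)) (array([0.34 , 1.385, 0.874]), np.float64(-0.071), np.float64(84.4))
```

Emit:
move_arm(moves="0.15 0.4 0.02 0 0 -0.071 0.3;0.34 0.8 0.02 0 0 -0.071 0.3;0.34 1 0.02 0 0 -0.071 0.3;0.34 1 0.02 0 0 -0.071 0.3")

```text
time: 13.55
position: [0.6245, -0.108, 0.1311]
tool_rot: [0.702, 0.713, 0.001, 0.001]
ft_force: [-0.8, -0.0, 0.1]
grip_width: 0.0356
grip_force: 15.0
```

Emit:
move_arm(moves="-0.04 0.38 0 0 0 0 0.3;-0.04 0.38 0 0 0 0 0.3;-0.04 0.38 0 0 0 0 0.3;-0.04 0.38 0 0 0 0 0.3")

```text
time: 13.95
position: [0.6576, -0.1112, 0.1309]
tool_rot: [0.702, 0.712, -0.001, -0.001]
ft_force: [-0.6, -0.4, -0.1]
grip_width: 0.0355
grip_force: 15.0
```

```bash
python3 -c "
from h import *
c=shot('wrist','w6.png')
print(go([.659,-.1115,.045],90.8))"
```

```text
(array([-0.003,  0.015,  0.861]), np.float64(0.0), np.float64(90.84))
```

View pics/w6.png

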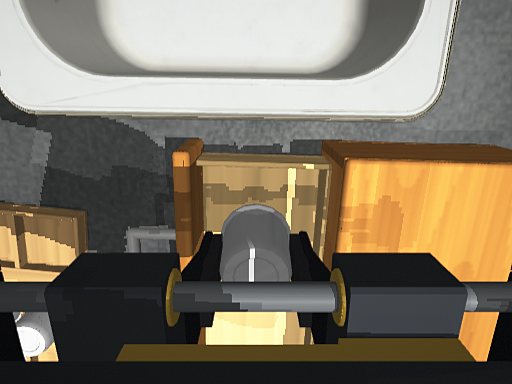

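The capsule hangs upright between the fingers at (256,240), over the drawer interior spanning columns 200 to 330. I lower it.

Emit:
move_arm(moves="0 0.01 0.3 0 0 0 0.3;0 0.01 0.55 0 0 0 0.3;0 0.01 0.75 0 0 0 0.3;0 0.01 0.86 0 0 0 0.3;0 0.01 0.86 0 0 0 0.3;0 0.01 0.86 0 0 0 0.3")

```text
time: 14.6
position: [0.6605, -0.1115, 0.046]
tool_rot: [0.702, 0.712, 0.0, 0.0]
ft_force: [-0.6, -0.8, -0.4]
grip_width: 0.0354
grip_force: 15.0
```

Emit:
move_arm(moves="0 0 0 0 0 0 0.53;0 0 0 0 0 0 0.53;0 0 0 0 0 0 0.53;0 0 0 0 0 0 0.53;0 0 -0.3 0 0 0 0.53;0 0 -0.7 0 0 0 0.53;0 0 -0.95 0 0 0 0.53;0 0 -0.95 0 0 0 0.6")

```text
time: 15.4
position: [0.6636, -0.1123, 0.1454]
tool_rot: [0.702, 0.713, 0.002, 0.004]
ft_force: [0.7, -0.3, 0.1]
grip_width: 0.049
grip_force: 0.0
```

Emit:
move_arm(moves="-0.2 -0.4 0 0 0 0.1 0.7;-0.4 -0.8 0 0 0 0.2 0.7;-0.6 -1 0 0 0 0.3 0.7;-0.6 -1 0 0 0 0.4 0.7;-0.6 -1 0 0 0 0.5 0.7;-0.6 -1 0 0 0 0.6 0.7;-0.6 -1 0 0 0 0.7 0.7;-0.6 -1 0 0 0 0.8 0.7;-0.6 -1 0 0 0 0.9 0.7;-0.6 -1 0 0 0 1 0.7;-0.6 -1 0 0 0 1 0.7;-0.6 -1 0 0 0 1 0.7")

```text
time: 16.6
position: [0.5608, -0.1726, 0.1396]
tool_rot: [1.0, 0.008, -0.001, -0.0]
ft_force: [0.1, -0.3, -0.9]
grip_width: 0.0611
grip_force: 0.0
```

```bash
python3 -c "
from h import *
c=shot('wrist','w7.png')
print(tray(),go([.4646,-.2373,.14],-5.4))
for p in [(.4646,-.2373),(.413,-.2335),(.4063,-.299)]: print(proj(c,[*p,.05]))"
```

```text
(array([315.5, 221.8]), array([51.5, 27.8]), 7.1) (array([-0.975,  0.63 , -0.001]), np.float64(0.071), np.float64(0.98))
[330.2828492  309.46260095]
[321.18022629 358.12069289]
[393.10346777 365.03753972]
```

View pics/w7.png

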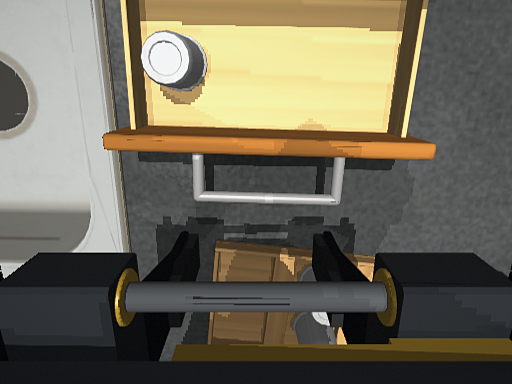

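The first capsule stands upright in the drawer at (168,58), and the tray has not moved. Next is the one at (0.465,-0.237).

Emit:
move_arm(moves="-0.4 0.3 0 0 0 0.071 0.7;-0.8 0.6 0 0 0 0.071 0.7;-0.97 0.63 0 0 0 0.071 0.7;-0.97 0.63 0 0 0 0.071 0.7;-0.97 0.63 0 0 0 0.071 0.7")

```text
time: 17.2
position: [0.4657, -0.2376, 0.1406]
tool_rot: [0.999, -0.048, 0.0, 0.0]
ft_force: [0.6, 0.6, -0.0]
grip_width: 0.0609
grip_force: 0.0
```

```bash
cat >> h.py <<'E'
def cap(xy,z=.05):
    "refine bright/grey low-saturation top near expected place in wrist image: circle fit"
    c=robot.camera('wrist');u=proj(c,[*xy,z]);g=cv2.cvtColor(c['image'],cv2.COLOR_RGB2HSV)
    r=30;x0,y0=(u-r).astype(int);x0=max(x0,0);y0=max(y0,0)
    s=g[y0:y0+2*r,x0:x0+2*r];m=((s[...,1]<40)&(s[...,2]>90)).astype(np.uint8)
    n,l,st,ce=cv2.connectedComponentsWithStats(m);k=1+np.argmax(st[1:,4])
    q=ce[k]+[x0,y0];return 'exp',u.round(1),'blob',q.round(1),st[k,4],onz(c,*q,z-.008).round(4)
E
python3 -c "
from h import *
print(cap((.4646,-.2373)),go([.4646,-.2373,.033],-5.4),tray())"
```

```text
('exp', array([255.4, 202.4]), 'blob', array([255.2, 199. ]), np.int32(2279), array([ 0.4646, -0.2372,  0.042 ])) (array([-1.900e-02, -1.000e-03,  1.077e+00]), np.float64(-0.001), np.float64(-5.47)) (array([315.4, 221.3]), array([50.5, 27.1]), 7.0)
```

Emit:
move_arm(moves="-0.02 0 0.4 0 0 0 0.7;-0.02 0 0.75 0 0 0 0.7;-0.02 0 0.95 0 0 0 0.7;-0.02 0 1 0 0 0 0.7;-0.02 0 1 0 0 0 0.7")

```text
time: 17.8
position: [0.464, -0.2367, 0.0399]
tool_rot: [0.999, -0.047, -0.0, -0.0]
ft_force: [0.2, -0.3, -0.6]
grip_width: 0.0608
grip_force: 0.0
```

Emit:
move_arm(moves="0 0 0.08 0 0 0 0.7;0 0 0.08 0 0 0 0.7;0 0 0.08 0 0 0 0.35;0 0 0.08 0 0 0 0.35;0 0 0.08 0 0 0 0.3;0 0 0.08 0 0 0 0.3;0 0 0.08 0 0 0 0.3;0 0 0.08 0 0 0 0.3")

```text
time: 18.6
position: [0.4636, -0.2374, 0.0328]
tool_rot: [0.999, -0.048, 0.0, 0.0]
ft_force: [-0.6, 0.0, 3.1]
grip_width: 0.0355
grip_force: 15.0
```

Emit:
move_arm(moves="0 0 -0.3 0 0 0 0.3;0 0 -0.7 0 0 0 0.3;0 0 -1 0 0 0 0.3;0 0 -1 0 0 0 0.3")

```text
time: 19.0
position: [0.4657, -0.2389, 0.1362]
tool_rot: [0.999, -0.048, 0.004, 0.003]
ft_force: [0.2, -1.4, -0.2]
grip_width: 0.0355
grip_force: 15.0
```

Emit:
move_arm(moves="0.2 -0.2 0 0 0 -0.1 0.3;0.5 -0.5 0 0 0 -0.2 0.3;0.8 -0.8 0 0 0 -0.3 0.3;0.93 -0.97 0 0 0 -0.4 0.3;0.93 -0.97 0 0 0 -0.5 0.3;0.93 -0.97 0 0 0 -0.6 0.3;0.93 -0.97 0 0 0 -0.7 0.3;0.93 -0.97 0 0 0 -0.8 0.3;0.93 -0.97 0 0 0 -0.9 0.3;0.93 -0.97 0 0 0 -1 0.3;0.93 -0.97 0 0 0 -1 0.3;0.93 -0.97 0 0 0 -1 0.3")

```text
time: 20.2
position: [0.5646, -0.1492, 0.1313]
tool_rot: [0.74, 0.672, -0.0, -0.001]
ft_force: [-0.5, -0.8, -0.9]
grip_width: 0.0357
grip_force: 15.0
```

```bash
python3 -c "
from h import *
print(tray(),go([.659,-.1585,.13],90.8))"
```

```text
(array([315.9, 221.7]), array([50.7, 27.7]), 8.5) (array([0.   , 0.948, 0.013]), np.float64(-0.071), np.float64(84.4))
```

Emit:
move_arm(moves="0 0.4 0.01 0 0 -0.071 0.3;0 0.8 0.01 0 0 -0.071 0.3;0 0.95 0.01 0 0 -0.071 0.3;0 0.95 0.01 0 0 -0.071 0.3;0 0.95 0.01 0 0 -0.071 0.3")

```text
time: 20.75
position: [0.6585, -0.1582, 0.1305]
tool_rot: [0.702, 0.712, -0.001, -0.001]
ft_force: [-0.5, -0.7, 0.2]
grip_width: 0.0354
grip_force: 15.0
```

Emit:
move_arm(moves="0 0 0.3 0 0 0 0.3;0 0 0.55 0 0 0 0.3;0 0 0.75 0 0 0 0.3;0 0 0.86 0 0 0 0.3;0 0 0.86 0 0 0 0.3;0 0 0.86 0 0 0 0.3")

```text
time: 21.35
position: [0.6597, -0.1588, 0.0462]
tool_rot: [0.702, 0.712, 0.0, 0.0]
ft_force: [0.1, 0.7, 0.1]
grip_width: 0.0356
grip_force: 15.0
```

Emit:
move_arm(moves="0 0 0 0 0 0 0.53;0 0 0 0 0 0 0.53;0 0 0 0 0 0 0.53;0 0 0 0 0 0 0.53;0 0 -0.3 0 0 0 0.53;0 0 -0.7 0 0 0 0.53;0 0 -0.95 0 0 0 0.53;0 0 -0.95 0 0 0 0.6")

```text
time: 22.15
position: [0.6629, -0.1598, 0.1456]
tool_rot: [0.702, 0.713, 0.002, 0.005]
ft_force: [0.7, -0.1, 0.1]
grip_width: 0.0489
grip_force: 0.0
```

Emit:
move_arm(moves="-0.2 -0.4 0 0 0 0.1 0.7;-0.5 -0.8 0 0 0 0.2 0.7;-0.72 -1 0 0 0 0.3 0.7;-0.72 -1 0 0 0 0.4 0.7;-0.72 -1 0 0 0 0.5 0.7;-0.72 -1 0 0 0 0.6 0.7;-0.72 -1 0 0 0 0.7 0.7;-0.72 -1 0 0 0 0.8 0.7;-0.72 -1 0 0 0 0.9 0.7;-0.72 -1 0 0 0 1 0.7;-0.72 -1 0 0 0 1 0.7;-0.72 -1 0 0 0 1 0.7")

```text
time: 23.35
position: [0.5604, -0.2318, 0.1395]
tool_rot: [1.0, 0.008, -0.001, -0.001]
ft_force: [-0.0, 0.2, 0.1]
grip_width: 0.061
grip_force: 0.0
```

```bash
python3 -c "
from h import *
print(tray(),go([.413,-.2335,.14],-5.4))
print(cap((.659,-.1585),.06))"
```

```text
(array([319.8, 230.1]), array([52., 28.]), 8.1) (array([-1.475e+00, -9.000e-03, -1.000e-03]), np.float64(0.071), np.float64(0.97))
('exp', array([144.2,  59.2]), 'blob', array([145.6,  55.8]), np.int32(2370), array([ 0.6616, -0.1571,  0.052 ]))
```

The tray was knocked: its centre in the top view moved from (316,222) to (320,230). I raise the arm for a fresh look.

Emit:
move_arm(moves="-0.4 0.1 -0.4 0 0 0.071 0.7;-0.8 0.2 -0.8 0 0 0.071 0.7;-1 0.3 -0.9 0 0 0.071 0.7;-1 0.3 -0.9 0 0 0.071 0.7;-1 0.3 -0.9 0 0 0.071 0.7;-1 0.3 -0.9 0 0 0.071 0.7")

```text
time: 24.05
position: [0.4618, -0.2633, 0.2298]
tool_rot: [0.999, -0.048, -0.0, -0.0]
ft_force: [0.0, -0.2, 0.1]
grip_width: 0.0609
grip_force: 0.0
```

Run:
```python
from h import *
c=shot('wrist','w8.png');T=robot.camera('top')
a=onz(T,315.7,221.7,.015);b=onz(T,319.8,230.1,.015);d=(b-a);print(d)
for p in [(.413,-.2335),(.4063,-.299)]: print(proj(c,[p[0]+d[0],p[1]+d[1],.05]))
i=cv2.imread('pics/w8.png');o=cv2.resize(i[60:240,180:420],None,fx=3.3,fy=3.3,interpolation=cv2.INTER_CUBIC)
for k in range(0,240,20): cv2.putText(o,str(180+k),(int((k+.5)*3.3),10),0,.35,(0,0,255))
for k in range(0,180,20): cv2.putText(o,str(60+k),(0,int((k+.5)*3.3)+4),0,.35,(0,0,255))
cv2.imwrite('pics/z8.png',o);print(o.shape,robot.get_obs()['position'])
```

```text
[-0.03607724 -0.01647474  0.        ]
[250.95724732 248.26704722]
[311.05865044 248.65990056]
(594, 792, 3) [ 0.46189961 -0.26307742  0.2294461 ]
```

View pics/z8.png

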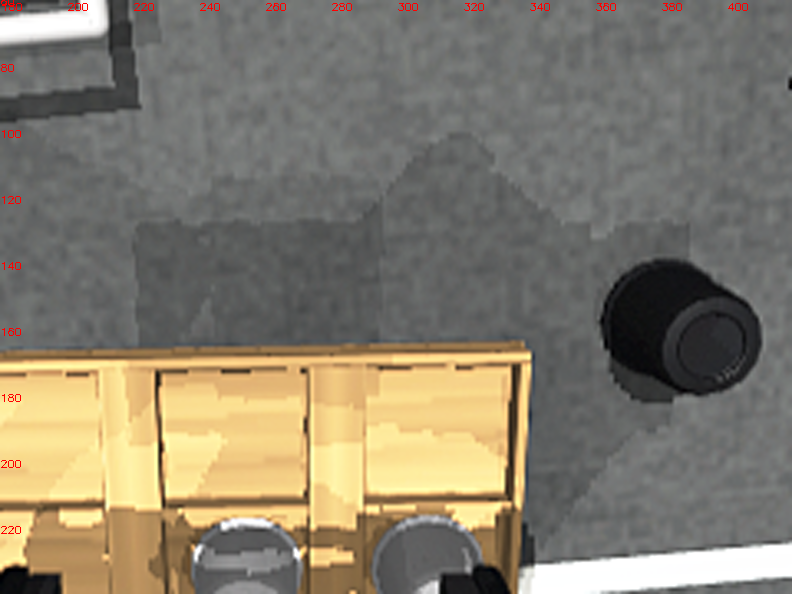

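The zoom shows the two remaining capsules still upright in the moved tray, rims' far edges at about (254,217) and (309,216) in full-image pixels.

Run:
```python
from h import *
c=robot.camera('wrist')
for p in [(247,518),(428,515)]:
    q=onz(c,180+p[0]/3.3-.5,60+p[1]/3.3-.5,.0065);print(q, q-[.021,0,0])
print(go([.377,-.25,.14],-5.4))
```

```text
[ 0.39660444 -0.25516006  0.0065    ] [ 0.37560444 -0.25516006  0.0065    ]
[ 0.39159995 -0.32072855  0.0065    ] [ 0.37059995 -0.32072855  0.0065    ]
(array([-0.856, -0.049,  0.896]), np.float64(-0.0), np.float64(-5.43))
```

Emit:
move_arm(moves="-0.4 -0.01 0 0 0 0 0.7;-0.85 -0.01 0.4 0 0 0 0.7;-0.86 -0.01 0.8 0 0 0 0.7;-0.86 -0.01 0.9 0 0 0 0.7;-0.86 -0.01 0.9 0 0 0 0.7;-0.86 -0.01 0.9 0 0 0 0.7")

```text
time: 24.8
position: [0.3779, -0.2557, 0.1413]
tool_rot: [0.999, -0.048, 0.001, 0.001]
ft_force: [-0.4, 0.1, -0.0]
grip_width: 0.061
grip_force: 0.0
```

Run:
```python
from h import *
print(cap((.376,-.2545)));print(cap((.371,-.32)));print(go([.376,-.254,.033],-5.4),tray())
c=robot.camera('wrist');g=cv2.cvtColor(c['image'],cv2.COLOR_RGB2GRAY)
for p in[(.376,-.2545),(.371,-.32)]:
    u=proj(c,[*p,.05]).astype(int);x0,y0=u-40
    print(u,cv2.HoughCircles(cv2.GaussianBlur(g[y0:y0+80,x0:x0+80],(3,3),0),cv2.HOUGH_GRADIENT,1,20,param1=100,param2=12,minRadius=14,maxRadius=30),(x0,y0))
```

```text
('exp', array([254.2, 203.3]), 'blob', array([253. , 194.9]), np.int32(1919), array([ 0.3802, -0.254 ,  0.042 ]))
('exp', array([339.4, 201.9]), 'blob', array([333.8, 193.9]), np.int32(2010), array([ 0.3751, -0.3177,  0.042 ]))
(array([-0.024, -0.019,  1.089]), np.float64(-0.001), np.float64(-5.45)) (array([320.2, 230.6]), array([51.5, 27.2]), 8.1)
[254 202] [[[32.5 31.5 29.4]
  [47.5 53.5 27.2]]] (np.int64(214), np.int64(162))
[339 201] [[[29.5 32.5 27.2]
  [46.5 44.5 19.4]]] (np.int64(299), np.int64(161))
```

Emit:
move_arm(moves="0 -0.02 0.4 0 0 0 0.7;0 -0.02 0.75 0 0 0 0.7;0 -0.02 0.95 0 0 0 0.7;0 -0.02 1 0 0 0 0.7;0 -0.02 1 0 0 0 0.7")

```text
time: 25.5
position: [0.3765, -0.2527, 0.0406]
tool_rot: [0.999, -0.048, 0.0, 0.0]
ft_force: [-0.5, -0.2, 0.2]
grip_width: 0.0607
grip_force: 0.0
```

Emit:
move_arm(moves="0 0 0.08 0 0 0 0.7;0 0 0.08 0 0 0 0.7;0 0 0.08 0 0 0 0.35;0 0 0.08 0 0 0 0.35;0 0 0.08 0 0 0 0.3;0 0 0.08 0 0 0 0.3;0 0 0.08 0 0 0 0.3;0 0 0.08 0 0 0 0.3")

```text
time: 26.3
position: [0.3763, -0.2526, 0.0328]
tool_rot: [0.999, -0.048, 0.0, 0.0]
ft_force: [0.0, 0.7, 3.7]
grip_width: 0.0353
grip_force: 15.1
```

Emit:
move_arm(moves="0 0 -0.3 0 0 0 0.3;0 0 -0.7 0 0 0 0.3;0 0 -1 0 0 0 0.3;0 0 -1 0 0 0 0.3")

```text
time: 26.7
position: [0.3779, -0.2542, 0.1357]
tool_rot: [0.999, -0.048, 0.003, 0.003]
ft_force: [0.5, -0.8, 0.5]
grip_width: 0.0356
grip_force: 15.0
```

Emit:
move_arm(moves="0.2 -0.1 0 0 0 -0.1 0.3;0.5 -0.2 0 0 0 -0.2 0.3;0.8 -0.3 0 0 0 -0.3 0.3;1 -0.3 0 0 0 -0.4 0.3;1 -0.3 0 0 0 -0.5 0.3;1 -0.3 0 0 0 -0.6 0.3;1 -0.3 0 0 0 -0.7 0.3;1 -0.3 0 0 0 -0.8 0.3;1 -0.3 0 0 0 -0.9 0.3;1 -0.3 0 0 0 -1 0.3;1 -0.3 0 0 0 -1 0.3;1 -0.3 0 0 0 -1 0.3")

```text
time: 27.9
position: [0.4779, -0.2318, 0.1314]
tool_rot: [0.74, 0.672, -0.0, -0.001]
ft_force: [-0.6, 0.3, -0.8]
grip_width: 0.0359
grip_force: 15.0
```

```bash
python3 -c "
from h import *
print(tray(),go([.659,-.2055,.13],90.8))"
```

```text
(array([320.2, 229.6]), array([51.1, 27.3]), 5.5) (array([0.439, 1.775, 0.013]), np.float64(-0.071), np.float64(84.4))
```

Emit:
move_arm(moves="0.2 0.4 0.01 0 0 -0.071 0.3;0.4 0.8 0.01 0 0 -0.071 0.3;0.44 0.95 0.01 0 0 -0.071 0.3;0.44 0.95 0.01 0 0 -0.071 0.3")

```text
time: 28.35
position: [0.5795, -0.197, 0.131]
tool_rot: [0.701, 0.713, 0.0, 0.001]
ft_force: [0.2, -0.4, 0.2]
grip_width: 0.0356
grip_force: 15.0
```

Emit:
move_arm(moves="-0.05 0.4 0 0 0 0 0.3;-0.09 0.75 0 0 0 0 0.3;-0.09 0.82 0 0 0 0 0.3;-0.09 0.82 0 0 0 0 0.3;-0.09 0.82 0 0 0 0 0.3")

```text
time: 28.85
position: [0.6571, -0.205, 0.1307]
tool_rot: [0.702, 0.712, -0.001, -0.002]
ft_force: [0.4, -0.2, 0.3]
grip_width: 0.0354
grip_force: 15.0
```

Emit:
move_arm(moves="0 0 0.3 0 0 0 0.3;0 0 0.55 0 0 0 0.3;0 0 0.75 0 0 0 0.3;0 0 0.86 0 0 0 0.3;0 0 0.86 0 0 0 0.3;0 0 0.86 0 0 0 0.3")

```text
time: 29.45
position: [0.6593, -0.2056, 0.0463]
tool_rot: [0.702, 0.712, 0.0, 0.0]
ft_force: [-0.2, -0.4, -0.2]
grip_width: 0.0356
grip_force: 15.0
```

Emit:
move_arm(moves="0 0 0 0 0 0 0.53;0 0 0 0 0 0 0.53;0 0 0 0 0 0 0.53;0 0 0 0 0 0 0.53;0 0 -0.3 0 0 0 0.53;0 0 -0.7 0 0 0 0.53;0 0 -0.95 0 0 0 0.53;0 0 -0.95 0 0 0 0.6")

```text
time: 30.25
position: [0.6625, -0.2066, 0.1456]
tool_rot: [0.702, 0.713, 0.002, 0.005]
ft_force: [0.7, -0.1, 0.4]
grip_width: 0.0491
grip_force: 0.0
```

Emit:
move_arm(moves="-0.4 -0.4 0 0 0 0.1 0.7;-0.8 -0.8 0 0 0 0.2 0.7;-1 -1 0 0 0 0.3 0.7;-1 -1 0 0 0 0.4 0.7;-1 -1 0 0 0 0.5 0.7;-1 -1 0 0 0 0.6 0.7;-1 -1 0 0 0 0.7 0.7;-1 -1 0 0 0 0.8 0.7;-1 -1 0 0 0 0.9 0.7;-1 -1 0 0 0 1 0.7;-1 -1 0 0 0 1 0.7;-1 -1 0 0 0 1 0.7")

```text
time: 31.45
position: [0.5604, -0.3063, 0.1392]
tool_rot: [1.0, 0.008, -0.001, -0.001]
ft_force: [-0.1, 0.5, -0.2]
grip_width: 0.0609
grip_force: 0.0
```

```bash
python3 -c "
from h import *
print(tray(),go([.373,-.319,.14],-5.4))
print(cap((.659,-.1585),.06));print(cap((.659,-.2055),.06))"
```

```text
(array([320.2, 229.9]), array([51.5, 28.2]), 7.4) (array([-1.876,  0.095, -0.003]), np.float64(0.071), np.float64(0.98))
('exp', array([27.4, 57. ]), 'blob', array([30.4, 53. ]), np.int32(2486), array([ 0.662 , -0.1559,  0.052 ]))
('exp', array([101.1,  58.6]), 'blob', array([102.9,  55.9]), np.int32(2435), array([ 0.6612, -0.2034,  0.052 ]))
```

Emit:
move_arm(moves="-0.4 0.1 0 0 0 0.071 0.7;-0.8 0.1 0 0 0 0.071 0.7;-1 0.1 0 0 0 0.071 0.7;-1 0.1 0 0 0 0.071 0.7")

```text
time: 32.0
position: [0.4583, -0.3176, 0.1402]
tool_rot: [0.999, -0.049, -0.001, -0.001]
ft_force: [0.4, -0.2, -0.5]
grip_width: 0.0609
grip_force: 0.0
```

Emit:
move_arm(moves="-0.4 0.05 0 0 0 0 0.7;-0.8 0.1 0 0 0 0 0.7;-0.87 0.1 0 0 0 0 0.7;-0.87 0.1 0 0 0 0 0.7;-0.87 0.1 0 0 0 0 0.7")

```text
time: 32.5
position: [0.3755, -0.3211, 0.1409]
tool_rot: [0.999, -0.048, 0.001, 0.001]
ft_force: [0.2, -0.4, -0.9]
grip_width: 0.0612
grip_force: 0.0
```

```bash
python3 -c "
from h import *
print(cap((.373,-.319)),go([.373,-.319,.033],-5.4),tray())"
```

```text
('exp', array([253. , 204.3]), 'blob', array([254.6, 197.5]), np.int32(2004), array([ 0.3757, -0.3205,  0.042 ])) (array([-0.03 , -0.02 ,  1.078]), np.float64(-0.001), np.float64(-5.45)) (array([320.7, 229.9]), array([51.9, 27.9]), 5.7)
```

Emit:
move_arm(moves="-0.02 -0.01 0.4 0 0 0 0.7;-0.02 -0.01 0.75 0 0 0 0.7;-0.02 -0.01 0.95 0 0 0 0.7;-0.02 -0.01 1 0 0 0 0.7;-0.02 -0.01 1 0 0 0 0.7")

```text
time: 33.1
position: [0.3724, -0.3187, 0.0399]
tool_rot: [0.999, -0.048, -0.0, -0.0]
ft_force: [0.9, 0.6, -0.7]
grip_width: 0.0608
grip_force: 0.0
```

Emit:
move_arm(moves="0 0 0.08 0 0 0 0.7;0 0 0.08 0 0 0 0.7;0 0 0.08 0 0 0 0.35;0 0 0.08 0 0 0 0.35;0 0 0.08 0 0 0 0.3;0 0 0.08 0 0 0 0.3;0 0 0.08 0 0 0 0.3;0 0 0.08 0 0 0 0.3")

```text
time: 33.9
position: [0.3719, -0.319, 0.0329]
tool_rot: [0.999, -0.048, 0.0, 0.0]
ft_force: [-0.5, 0.8, 4.0]
grip_width: 0.0354
grip_force: 15.1
```

Emit:
move_arm(moves="0 0 -0.3 0 0 0 0.3;0 0 -0.7 0 0 0 0.3;0 0 -1 0 0 0 0.3;0 0 -1 0 0 0 0.3")

```text
time: 34.3
position: [0.3734, -0.3208, 0.136]
tool_rot: [0.999, -0.048, 0.003, 0.003]
ft_force: [1.2, -0.4, -0.5]
grip_width: 0.0356
grip_force: 15.0
```

Emit:
move_arm(moves="0.2 -0.1 0 0 0 -0.1 0.3;0.5 -0.3 0 0 0 -0.2 0.3;0.8 -0.5 0 0 0 -0.3 0.3;1 -0.5 0 0 0 -0.4 0.3;1 -0.5 0 0 0 -0.5 0.3;1 -0.5 0 0 0 -0.6 0.3;1 -0.5 0 0 0 -0.7 0.3;1 -0.5 0 0 0 -0.8 0.3;1 -0.5 0 0 0 -0.9 0.3;1 -0.5 0 0 0 -1 0.3;1 -0.5 0 0 0 -1 0.3;1 -0.5 0 0 0 -1 0.3")

```text
time: 35.5
position: [0.4755, -0.2781, 0.1313]
tool_rot: [0.74, 0.672, -0.0, -0.001]
ft_force: [0.2, 0.0, -0.6]
grip_width: 0.0356
grip_force: 15.0
```

```bash
python3 -c "
from h import *
print(go([.659,-.2525,.13],90.8))"
```

```text
(array([0.431, 1.802, 0.01 ]), np.float64(-0.07), np.float64(84.48))
```

Emit:
move_arm(moves="0.2 0.4 0.01 0 0 -0.07 0.3;0.4 0.8 0.01 0 0 -0.07 0.3;0.43 0.95 0.01 0 0 -0.07 0.3;0.43 0.95 0.01 0 0 -0.07 0.3")

```text
time: 35.9
position: [0.5768, -0.2442, 0.1307]
tool_rot: [0.702, 0.712, 0.0, 0.001]
ft_force: [-0.1, -0.4, -0.3]
grip_width: 0.0355
grip_force: 15.0
```

Emit:
move_arm(moves="-0.05 0.4 0 0 0 0 0.3;-0.09 0.75 0 0 0 0 0.3;-0.09 0.85 0 0 0 0 0.3;-0.09 0.85 0 0 0 0 0.3;-0.09 0.85 0 0 0 0 0.3")

```text
time: 36.4
position: [0.6576, -0.2525, 0.1306]
tool_rot: [0.703, 0.712, -0.001, -0.002]
ft_force: [-1.0, -1.3, -0.7]
grip_width: 0.0355
grip_force: 15.0
```

Emit:
move_arm(moves="0 0 0.3 0 0 0 0.3;0 0 0.55 0 0 0 0.3;0 0 0.75 0 0 0 0.3;0 0 0.86 0 0 0 0.3;0 0 0.86 0 0 0 0.3;0 0 0.86 0 0 0 0.3")

```text
time: 37.0
position: [0.6597, -0.2531, 0.0463]
tool_rot: [0.702, 0.712, 0.0, 0.0]
ft_force: [0.6, 0.3, 0.0]
grip_width: 0.0357
grip_force: 15.0
```

Emit:
move_arm(moves="0 0 0 0 0 0 0.53;0 0 0 0 0 0 0.53;0 0 0 0 0 0 0.53;0 0 0 0 0 0 0.53;0 0 -0.3 0 0 0 0.53;0 0 -0.7 0 0 0 0.53;0 0 -0.95 0 0 0 0.53;0 0 -0.95 0 0 0 0.53")

```text
time: 37.8
position: [0.6628, -0.2543, 0.1458]
tool_rot: [0.702, 0.712, 0.001, 0.005]
ft_force: [1.0, 0.3, 0.3]
grip_width: 0.0461
grip_force: 0.0
```

Emit:
move_arm(moves="0 -0.4 -0.4 0 0 0 0.3;-0.2 -0.8 -0.8 0 0 0 0.28;-0.3 -1 -1 0 0 0 0.28;-0.3 -1 -1 0 0 0 0.28;-0.3 -1 -1 0 0 0 0.28;-0.3 -1 -1 0 0 0 0.28")

```text
time: 38.4
position: [0.5602, -0.2832, 0.2387]
tool_rot: [0.702, 0.712, 0.0, -0.002]
ft_force: [0.0, -0.5, -0.1]
grip_width: 0.0247
grip_force: 0.0
```

Run:
```python
from h import *
for y in(-.1115,-.1585,-.2055,-.2525): print(cap((.659,y),.06))
w=shot('wrist','w9.png')['image'];t=robot.camera('top')['image'];s=robot.camera('scene')['image']
z=lambda i,x,y,W,H:cv2.resize(i[y:y+H,x:x+W],(400,300),interpolation=cv2.INTER_CUBIC)
m=np.vstack([np.hstack([z(w,0,0,512,384),z(t,180,185,80,60)]),np.hstack([z(s,220,130,64,48),z(t,280,130,80,60)])])
cv2.imwrite('pics/m9.png',m[...,::-1])
print(go([.5667,-.181,.12],90.8),go([.5667,-.181,.05],90.8))
```

```text
('exp', array([374.2, -17.9]), 'blob', array([367.2,  41.3]), np.int32(1099), array([ 0.6608, -0.1573,  0.052 ]))
('exp', array([368. ,  41.9]), 'blob', array([365.4,  42.8]), np.int32(1251), array([ 0.6591, -0.1583,  0.052 ]))
('exp', array([362.1,  96.1]), 'blob', array([358.5,  94.2]), np.int32(1125), array([ 0.6577, -0.2039,  0.052 ]))
('exp', array([356.7, 145.5]), 'blob', array([353.1, 142.1]), np.int32(1106), array([ 0.6574, -0.2504,  0.052 ]))
(array([1.025, 0.078, 1.198]), np.float64(0.0), np.float64(90.84)) (array([1.024, 0.078, 1.898]), np.float64(0.0), np.float64(90.84))
```

View pics/m9.png

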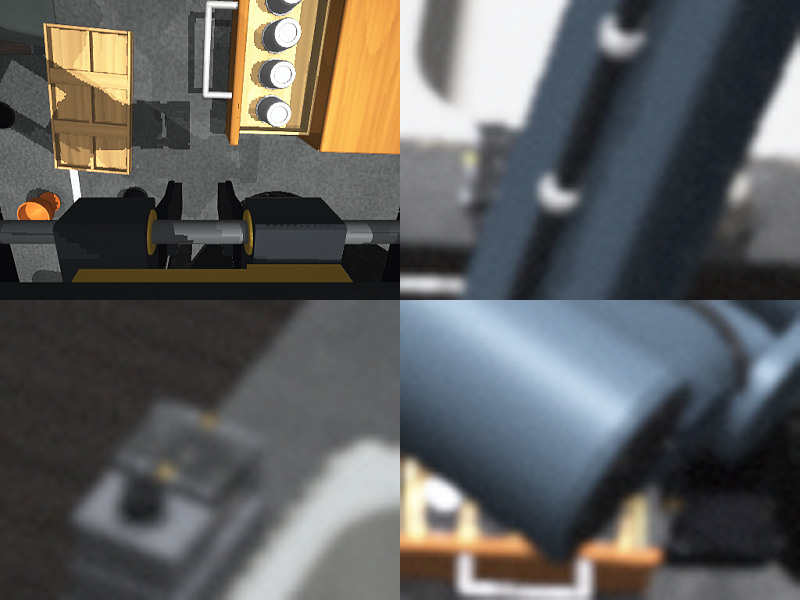

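All four capsules stand in the drawer (right edge of the wrist view, (285..265, 5..110)), and the tray is empty. Next I grip the bar and push the drawer shut.

Emit:
move_arm(moves="0.4 0.08 0.3 0 0 0 0.28;0.8 0.08 0.6 0 0 0 0.28;1 0.08 0.8 0 0 0 0.28;1 0.08 0.9 0 0 0 0.28;1 0.08 0.9 0 0 0 0.28;1 0.08 0.9 0 0 0 0.28")

```text
time: 39.35
position: [0.568, -0.1855, 0.1512]
tool_rot: [0.702, 0.712, 0.0, 0.001]
ft_force: [0.2, 0.3, 0.6]
grip_width: 0.0245
grip_force: 0.0
```

Run:
```python
from h import *
c=robot.camera('wrist');print(go([.567,-.181,.05],90.8))
i=c['image'];m=(i.min(2)>120)&(i.max(2).astype(int)-i.min(2)<25);u=proj(c,[.567,-.15,.058]);print(u)
for r in range(int(u[1])-12,int(u[1])+13,8):
    xs=np.nonzero(m[r,int(u[0])-25:int(u[0])+25])[0]+int(u[0])-25
    if len(xs): print(r,xs.min(),xs.max(),onz(c,np.median(xs),r,.058))
```

```text
(array([ 0.05 , -0.014,  1.016]), np.float64(-0.001), np.float64(90.73))
[255.1511738  155.35073892]
143 251 260 [ 0.56713108 -0.14085855  0.058     ]
151 251 260 [ 0.5672127  -0.14675388  0.058     ]
159 251 258 [ 0.56655457 -0.15274651  0.058     ]
167 252 258 [ 0.56700636 -0.15881287  0.058     ]
```

Emit:
move_arm(moves="0.04 -0.01 0.3 0 0 0 0.28;0.04 -0.01 0.6 0 0 0 0.28;0.04 -0.01 0.85 0 0 0 0.28;0.04 -0.01 1 0 0 0 0.28;0.04 -0.01 1 0 0 0 0.28;0.04 -0.01 1 0 0 0 0;0.04 -0.01 1 0 0 0 0;0.04 -0.01 1 0 0 0 0;0.04 -0.01 1 0 0 0 0", squeeze=20)

```text
time: 40.3
position: [0.567, -0.1806, 0.052]
tool_rot: [0.702, 0.712, 0.001, 0.002]
ft_force: [0.1, -1.1, 4.5]
grip_width: 0.0069
grip_force: 20.0
```

Emit:
move_arm(moves="0 0.05 0 0 0 0 0;0 0.12 0 0 0 0 0;0 0.2 0 0 0 0 0;0 0.28 0 0 0 0 0;0 0.36 0 0 0 0 0;0 0.44 0 0 0 0 0;0 0.52 0 0 0 0 0;0 0.6 0 0 0 0 0;0 0.68 0 0 0 0 0;0 0.76 0 0 0 0 0;0 0.83 0 0 0 0 0;0 0.88 0 0 0 0 0")

```text
time: 41.5
position: [0.6538, -0.1818, 0.052]
tool_rot: [0.702, 0.712, -0.002, 0.002]
ft_force: [-4.0, -6.8, 5.6]
grip_width: 0.0069
grip_force: 20.0
```

Emit:
move_arm(moves="0 0.03 0 0 0 0 0;0 0.06 0 0 0 0 0;0 0.08 0 0 0 0 0;0 0.1 0 0 0 0 0;0 0.1 0 0 0 0 0")

```text
time: 42.0
position: [0.6639, -0.182, 0.052]
tool_rot: [0.702, 0.712, -0.002, 0.002]
ft_force: [-2.9, -6.9, 4.5]
grip_width: 0.007
grip_force: 20.0
```

Small steps now until the force rises.

Emit:
move_arm(moves="0 0.01 0 0 0 0 0;0 0.02 0 0 0 0 0;0 0.03 0 0 0 0 0;0 0.03 0 0 0 0 0")

```text
time: 42.4
position: [0.6655, -0.182, 0.052]
tool_rot: [0.702, 0.712, -0.003, 0.001]
ft_force: [-5.3, -7.4, 4.9]
grip_width: 0.0074
grip_force: 20.0
```

Emit:
move_arm(moves="0 0.01 0 0 0 0 0;0 0.02 0 0 0 0 0;0 0.03 0 0 0 0 0;0 0.03 0 0 0 0 0")

```text
time: 42.8
position: [0.6656, -0.182, 0.0519]
tool_rot: [0.702, 0.712, -0.005, -0.002]
ft_force: [-11.5, -8.3, 9.3]
grip_width: 0.0073
grip_force: 20.0
```

Emit:
move_arm(moves="0 0.01 0 0 0 0 0;0 0.02 0 0 0 0 0;0 0.02 0 0 0 0 0")

```text
time: 43.1
position: [0.6656, -0.182, 0.0518]
tool_rot: [0.701, 0.713, -0.006, -0.004]
ft_force: [-15.0, -9.5, 12.6]
grip_width: 0.0075
grip_force: 19.9
```

The bar stopped at x = 0.6656 while the force grew from 5 to 15 N, so the drawer is shut. I release and lift off.

Emit:
move_arm(moves="0 -0.06 0 0 0 0 0.25;0 -0.06 0 0 0 0 0.27;0 -0.06 0 0 0 0 0.27;0 -0.06 0 0 0 0 0.27;0 -0.06 -0.3 0 0 0 0.27;0 -0.06 -0.7 0 0 0 0.27;0 -0.06 -1 0 0 0 0.27;0 -0.06 -1 0 0 0 0.27")

```text
time: 43.9
position: [0.6698, -0.1795, 0.1561]
tool_rot: [0.702, 0.712, 0.002, 0.005]
ft_force: [1.1, -0.8, -0.1]
grip_width: 0.0236
grip_force: 0.0
```

Emit:
move_arm(moves="0.3 -0.4 -0.4 0 0 0 0.27;0.6 -0.8 -0.8 0 0 0 0.27;0.8 -1 -1 0 0 0 0.1;0.8 -1 -1 0 0 0 0;0.8 -1 -1 0 0 0 0")

```text
time: 44.4
position: [0.5647, -0.0989, 0.2517]
tool_rot: [0.702, 0.713, 0.0, 0.001]
ft_force: [0.7, 0.1, -0.9]
grip_width: 0.007
grip_force: 0.0
```

Run:
```python
from h import *
c=shot('wrist','w10.png')
i=c['image'];m=(i.min(2)>120)&(i.max(2).astype(int)-i.min(2)<25);u=proj(c,[.6656,-.16,.058]);print(u)
for r in range(int(u[1])-12,int(u[1])+40,8):
    xs=np.nonzero(m[r,int(u[0])-15:int(u[0])+15])[0]+int(u[0])-15
    if len(xs): print(r,xs.min(),xs.max(),onz(c,np.median(xs),r,.058))
T=robot.camera('top');S=robot.camera('scene')
print(robot.get_obs()['position'],go([.40,.185,.25],90))
```

```text
[345.39043473 224.75896027]
212 340 350 [ 0.66478632 -0.14482056  0.058     ]
220 343 349 [ 0.66571792 -0.15428718  0.058     ]
228 342 348 [ 0.66554667 -0.16392082  0.058     ]
236 336 347 [ 0.66424634 -0.17372546  0.058     ]
244 336 346 [ 0.66462828 -0.18365928  0.058     ]
252 340 345 [ 0.66558862 -0.19374393  0.058     ]
[ 0.56553714 -0.10069965  0.24927197] (array([ 2.879, -1.616, -0.006]), np.float64(0.009), np.float64(90.78))
```

Emit:
move_arm(moves="0.4 -0.4 0 0 0 0 0;0.8 -0.6 0 0 0 0 0;0.95 -0.7 0 0 0 0 0;0.95 -0.7 0 0 0 0 0")

```text
time: 44.95
position: [0.4922, -0.0046, 0.2493]
tool_rot: [0.701, 0.713, -0.001, -0.001]
ft_force: [0.6, -0.6, -0.4]
grip_width: 0.0005
grip_force: 0.0
```

Emit:
move_arm(moves="0.4 -0.4 0 0 0 0 0;0.8 -0.6 0 0 0 0 0;0.95 -0.75 0 0 0 0 0;0.95 -0.75 0 0 0 0 0;0.95 -0.75 0 0 0 0 0;0.95 -0.75 0 0 0 0 0")

```text
time: 45.55
position: [0.4196, 0.0866, 0.2506]
tool_rot: [0.703, 0.711, 0.0, 0.001]
ft_force: [-0.9, 0.0, -0.5]
grip_width: 0.0003
grip_force: 0.0
```

Run:
```python
from h import *
c=shot('wrist','w11.png')
u=proj(c,[.4,.2,.08]).astype(int);print(u,robot.get_obs()['position'])
x0,y0=max(u[0]-100,0),max(u[1]-75,0)
o=cv2.resize(cv2.imread('pics/w11.png')[y0:y0+150,x0:x0+200],None,fx=4,fy=4,interpolation=cv2.INTER_CUBIC)
for k in range(0,200,20): cv2.putText(o,str(x0+k),(4*k,10),0,.35,(0,0,255))
for k in range(0,150,20): cv2.putText(o,str(y0+k),(0,4*k+6),0,.35,(0,0,255))
cv2.imwrite('pics/z11.png',o)
```

```text
[235  51] [0.41925828 0.08665312 0.2504987 ]
```

View pics/z11.png

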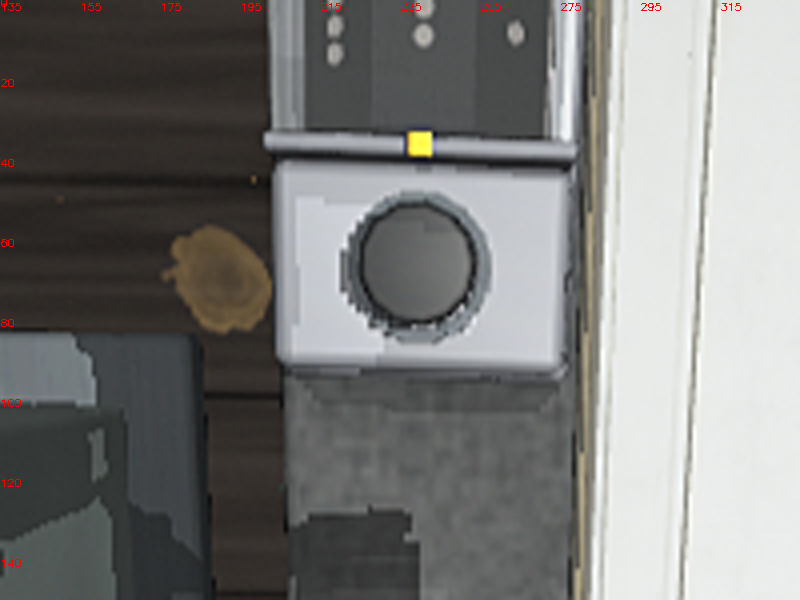

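The crop shows the button centre at about (239,65), a brass mark at (240,36), and drum faces with white dots (top face column near 238). The drum is cut off at the upper edge, so I move 70 mm along +y and count blobs in code.

Emit:
move_arm(moves="0.4 0 0 0 0 0 0;0.7 0 0 0 0 0 0;0.7 0 0 0 0 0 0;0.7 0 0 0 0 0 0;0.7 0 0 0 0 0 0")

```text
time: 46.1
position: [0.4168, 0.1569, 0.2504]
tool_rot: [0.703, 0.712, -0.0, 0.0]
ft_force: [-0.8, 0.9, -0.6]
grip_width: 0.0002
grip_force: 0.0
```

```bash
cat >> h.py <<'E'
def drum():
    c=robot.camera('wrist');i=c['image'].astype(int);h=cv2.cvtColor(c['image'],cv2.COLOR_RGB2HSV)
    out=[]
    Y=((h[...,0]>20)&(h[...,0]<35)&(h[...,1]>150)&(h[...,2]>120)).astype(np.uint8)
    n,l,st,ce=cv2.connectedComponentsWithStats(Y)
    for k in range(1,n):
        p=onz(c,*ce[k],.082)
        if st[k,4]>8 and .35<p[0]<.46 and .15<p[1]<.3: out.append(('brass',ce[k].round(1).tolist(),int(st[k,4]),p.round(4).tolist()))
    W=((i.min(2)>105)&(i.max(2)-i.min(2)<30)).astype(np.uint8)
    n,l,st,ce=cv2.connectedComponentsWithStats(W)
    for k in range(1,n):
        p=onz(c,*ce[k],.08)
        if st[k,4]>5 and .36<p[0]<.445 and .195<p[1]<.28: out.append(('white',ce[k].round(1).tolist(),st[k].tolist(),p.round(4).tolist()))
    return out
E
python3 - <<'E'
from h import *
c=shot('wrist','w12.png')
for d in drum(): print(d)
# button: dark blob
g=c['image'].max(2);u=proj(c,[.398,.184,.09]).astype(int);print(u)
m=(g<125).astype(np.uint8);x0,y0=u-35;s=m[y0:y0+70,x0:x0+70]
n,l,st,ce=cv2.connectedComponentsWithStats(s)
for k in range(1,n):
    if st[k,4]>150: print('btn',st[k],(ce[k]+[x0,y0]).round(1),onz(c,*(ce[k]+[x0,y0]),.09).round(4))
old=onz(c,0,0,0)
print(robot.get_obs()['position'])
E
```

```text
('brass', [244.5, 59.4], 34, [0.4049, 0.2638, 0.082])
('brass', [243.2, 117.6], 27, [0.4039, 0.2131, 0.082])
('white', [256.5, 40.0], [255, 38, 3, 4, 6], [0.4154, 0.2799, 0.08])
('white', [249.1, 42.6], [247, 40, 4, 5, 9], [0.4089, 0.2778, 0.08])
('white', [280.2, 44.6], [278, 42, 5, 6, 23], [0.4364, 0.2765, 0.08])
('white', [284.0, 47.5], [284, 45, 1, 6, 6], [0.4398, 0.2742, 0.08])
('white', [275.1, 51.8], [273, 49, 6, 7, 26], [0.432, 0.2705, 0.08])
('white', [281.7, 52.3], [281, 49, 2, 7, 10], [0.4379, 0.2702, 0.08])
('white', [247.6, 113.1], [207, 52, 79, 120, 2958], [0.4079, 0.2171, 0.08])
('white', [238.0, 64.0], [234, 64, 9, 1, 9], [0.399, 0.26, 0.08])
('white', [223.2, 81.9], [222, 80, 4, 5, 15], [0.3855, 0.2446, 0.08])
('white', [283.2, 83.8], [283, 82, 2, 5, 6], [0.4402, 0.2436, 0.08])
('white', [244.2, 85.9], [242, 84, 5, 5, 21], [0.4046, 0.2414, 0.08])
('white', [223.2, 88.1], [222, 86, 4, 5, 15], [0.3854, 0.2391, 0.08])
('white', [265.4, 89.9], [264, 88, 4, 5, 17], [0.4241, 0.2381, 0.08])
('white', [244.0, 92.1], [242, 90, 5, 6, 22], [0.4045, 0.2359, 0.08])
('white', [223.2, 94.3], [222, 92, 4, 6, 16], [0.3853, 0.2337, 0.08])
('white', [282.1, 112.8], [282, 110, 2, 7, 8], [0.4402, 0.2179, 0.08])
[236 149]
btn [   0    0   70   70 3322] [232.7 155.8] [0.3944 0.1784 0.09  ]
[0.4165681  0.156885   0.25048077]
```

Blob counts by column: left three dots, top (column 244, between the brass marks) two, right one. Face 2 is on top and face 3 comes next, so six presses are needed.

Run:
```python
from h import *
c=robot.camera('wrist');g=cv2.cvtColor(c['image'],cv2.COLOR_RGB2GRAY)
u=proj(c,[.4045,.186,.09]).astype(int);x0,y0=u-35;print(u)
H=cv2.HoughCircles(cv2.GaussianBlur(g[y0:y0+70,x0:x0+70],(3,3),0),cv2.HOUGH_GRADIENT,1,5,param1=100,param2=12,minRadius=9,maxRadius=24)
for h in H[0][:5]: print((h[:2]+[x0,y0]),h[2],onz(c,h[0]+x0,h[1]+y0,.09).round(4))
# same from earlier place (first picture): pose there
T=robot.camera('top');print(proj(T,[.4045,.186,.09]))
s=g[y0:y0+70:5,x0:x0+70:5];print(s)
print(go([.4555,.186,.13],90))
```

```text
[243 147]
[242.5 143.5] 17.7 [0.4035 0.1902 0.09  ]
[245.5 148.5] 16.6 [0.4063 0.1855 0.09  ]
[236.5 141.5] 21.2 [0.3979 0.192  0.09  ]
[239.5 151.5] 22.1 [0.4006 0.1826 0.09  ]
[233.5 147.5] 14.5 [0.395  0.1863 0.09  ]
[213.49485677 216.71457178]
[[ 36 117 103 110 108  99  98  93  93  89  89  95 100 117]
 [170 166 175 179 183 186 187 233 183 190 185 178 155 152]
 [ 40 183 185 188 187 190 189 175 186 176 173 171 163 158]
 [ 42 183 184 186 190 202 114 106 119 205 205 208 211 213]
 [ 45 180 182 183 192  62   0  32   8 133 207 204 208 210]
 [ 49 178 179 183  59  55  81  90 101   6  94 202 205 207]
 [ 85  93  94  93  67  37  36  38  39  38  59 198 200 205]
 [ 40  93  94  93  70  34  35  35  34  34  60 196 199 202]
 [ 47  90  91  93  96  29  32  33  34  25  93 193 195 200]
 [ 44 168 170  72  92  97  22  29  25  91  88 190 192 195]
 [ 47 140 139 144  78  81  82  83  85  88  82 181 186 194]
 [ 44  67  67  65  62  65  58  99 109 109 112 106 103 118]
 [ 45  61  67  65  44  47  45 101  92 109 108  95  93 105]
 [ 51  49  48  54  49  53  47  96  98  93 100  90  93  95]]
(array([0.284, 0.394, 1.206]), np.float64(0.008), np.float64(90.71))
```

Emit:
move_arm(moves="0.3 0.39 0 0 0 0.008 1;0.3 0.39 0.4 0 0 0.008 1;0.3 0.39 0.8 0 0 0.008 1;0.3 0.39 1 0 0 0.008 1;0.3 0.39 1 0 0 0.008 1;0.3 0.39 1 0 0 0.008 1;0.3 0.39 1 0 0 0.008 1")

```text
time: 47.0
position: [0.456, 0.1884, 0.1519]
tool_rot: [0.707, 0.707, 0.001, 0.001]
ft_force: [0.7, 0.1, -0.3]
grip_width: 0.0482
grip_force: 0.0
```

```bash
python3 -c "
from h import *
print(robot.get_obs()['grip_width'],go([.4548,.188,.101],90))
c=shot('wrist','w13.png')"
```

```text
0.04824547304252792 (array([-0.005, -0.014,  0.509]), np.float64(0.001), np.float64(90.05))
```

Emit:
move_arm(moves="0 -0.01 0 0 0 0 1;0 -0.01 0 0 0 0 1;0 -0.01 0 0 0 0 1;0 -0.01 0 0 0 0 1;0 -0.01 0.2 0 0 0 1;0 -0.01 0.4 0 0 0 1;0 -0.01 0.4 0 0 0 1;0 -0.01 0.4 0 0 0 1")

```text
time: 47.85
position: [0.4537, 0.1884, 0.1105]
tool_rot: [0.707, 0.708, -0.0, -0.0]
ft_force: [-0.5, 0.4, -0.4]
grip_width: 0.0872
grip_force: 0.0
```

Emit:
move_arm(moves="0 0 0.05 0 0 0 1;0 0 0.1 0 0 0 1;0 0 0.13 0 0 0 1;0 0 0.16 0 0 0 1;0 0 0.16 0 0 0 1")

```text
time: 48.35
position: [0.4541, 0.1885, 0.0945]
tool_rot: [0.707, 0.708, 0.0, 0.0]
ft_force: [1.3, 0.8, 1.0]
grip_width: 0.0866
grip_force: 0.6
```

Emit:
move_arm(moves="0 0 0.02 0 0 0 1;0 0 0.05 0 0 0 1;0 0 0.08 0 0 0 1;0 0 0.08 0 0 0 1")

```text
time: 48.75
position: [0.4541, 0.1885, 0.0883]
tool_rot: [0.707, 0.708, 0.0, 0.0]
ft_force: [0.1, -0.0, 18.9]
grip_width: 0.0869
grip_force: 9.6
```

Emit:
move_arm(moves="0 0 -0.1 0 0 0 1;0 0 -0.25 0 0 0 1;0 0 -0.25 0 0 0 1;0 0 -0.25 0 0 0 1;0 0 -0.25 0 0 0 1")

```text
time: 49.25
position: [0.4531, 0.1883, 0.1108]
tool_rot: [0.707, 0.708, -0.001, -0.001]
ft_force: [-0.2, 0.4, -0.3]
grip_width: 0.087
grip_force: 0.0
```

```bash
python3 -c "
from h import *
for d in drum():
    print(d)
print(robot.get_obs()['position'])"
```

```text
('brass', [164.8, 102.9], 85, [0.4054, 0.2641, 0.082])
('brass', [169.9, 195.5], 69, [0.4043, 0.2135, 0.082])
('white', [235.6, 77.8], [234, 75, 5, 6, 25], [0.4423, 0.2766, 0.08])
('white', [130.6, 101.8], [101, 99, 59, 7, 365], [0.387, 0.2645, 0.08])
('white', [231.8, 139.3], [225, 99, 16, 94, 936], [0.4398, 0.245, 0.08])
('white', [200.1, 103.2], [171, 100, 61, 8, 382], [0.4235, 0.2639, 0.08])
('white', [119.7, 149.6], [105, 106, 30, 85, 1669], [0.3782, 0.2393, 0.08])
('white', [97.9, 126.9], [94, 120, 11, 12, 33], [0.368, 0.2515, 0.08])
('white', [138.9, 131.1], [137, 128, 5, 8, 32], [0.3898, 0.2493, 0.08])
('white', [170.3, 138.8], [167, 135, 8, 8, 49], [0.4064, 0.2452, 0.08])
('white', [139.8, 140.7], [138, 137, 5, 8, 32], [0.3897, 0.2442, 0.08])
('white', [208.5, 142.2], [206, 139, 6, 8, 40], [0.427, 0.2434, 0.08])
('white', [170.8, 148.7], [167, 145, 8, 8, 50], [0.4063, 0.2398, 0.08])
('white', [140.5, 150.1], [138, 147, 6, 8, 29], [0.3896, 0.239, 0.08])
('white', [208.8, 151.8], [206, 148, 7, 8, 41], [0.427, 0.2382, 0.08])
('white', [171.4, 158.5], [168, 155, 8, 8, 50], [0.4062, 0.2344, 0.08])
('white', [141.1, 159.2], [139, 156, 5, 8, 31], [0.3894, 0.2339, 0.08])
('white', [237.6, 208.8], [236, 186, 4, 47, 152], [0.4423, 0.2049, 0.08])
[0.45307667 0.18830481 0.11076776]
```

Top face now shows three dots after one press. Five more are needed; I do four with a check in between.

Emit:
move_arm(moves="0 0 0.1 0 0 0 1;0 0 0.17 0 0 0 1;0 0 0.22 0 0 0 1;0 0 0.245 0 0 0 1;0 0 0.245 0 0 0 1;0 0 0.12 0 0 0 1;0 0 0 0 0 0 1;0 0 0 0 0 0 1;0 0 0 0 0 0 1;0 0 0 0 0 0 1")

```text
time: 50.3
position: [0.4531, 0.1883, 0.1107]
tool_rot: [0.707, 0.708, -0.001, -0.001]
ft_force: [-0.7, 0.8, -0.1]
grip_width: 0.0873
grip_force: 0.0
```

Emit:
move_arm(moves="0 0 0.1 0 0 0 1;0 0 0.17 0 0 0 1;0 0 0.22 0 0 0 1;0 0 0.245 0 0 0 1;0 0 0.245 0 0 0 1;0 0 0.12 0 0 0 1;0 0 0 0 0 0 1;0 0 0 0 0 0 1;0 0 0 0 0 0 1;0 0 0 0 0 0 1")

```text
time: 51.3
position: [0.4531, 0.1883, 0.1107]
tool_rot: [0.707, 0.708, -0.001, -0.001]
ft_force: [0.2, -0.3, -0.0]
grip_width: 0.087
grip_force: 0.0
```

```bash
python3 -c "
from h import *
print([(d[1],d[2][4],d[3][:2]) for d in drum() if d[0]=='white' and .383<d[3][0]<.43 and d[2][4]<250])
print(robot.get_obs()['position'])"
```

```text
[([138.0, 121.4], 33, [0.3899, 0.2544]), ([169.7, 128.7], 52, [0.4065, 0.2506]), ([138.9, 131.1], 32, [0.3898, 0.2493]), ([208.2, 132.7], 42, [0.4271, 0.2485]), ([170.3, 138.8], 49, [0.4064, 0.2452]), ([139.7, 140.7], 31, [0.3897, 0.2441]), ([208.5, 142.2], 40, [0.4271, 0.2434]), ([170.8, 148.7], 50, [0.4063, 0.2398]), ([140.3, 150.0], 28, [0.3896, 0.2391]), ([208.7, 151.8], 40, [0.427, 0.2382]), ([171.4, 158.5], 50, [0.4062, 0.2344]), ([141.0, 159.3], 30, [0.3894, 0.2339]), ([209.0, 161.0], 39, [0.4269, 0.233]), ([141.9, 168.6], 29, [0.3894, 0.2286]), ([172.0, 168.1], 46, [0.4062, 0.2289])]
[0.45309864 0.18829703 0.11070632]
```

Five dots on top, so three more presses.

Emit:
move_arm(moves="0 0 0.1 0 0 0 1;0 0 0.17 0 0 0 1;0 0 0.22 0 0 0 1;0 0 0.245 0 0 0 1;0 0 0.245 0 0 0 1;0 0 0.12 0 0 0 1;0 0 0 0 0 0 1;0 0 0 0 0 0 1;0 0 0 0 0 0 1;0 0 0 0 0 0 1")

```text
time: 52.35
position: [0.4531, 0.1883, 0.1107]
tool_rot: [0.707, 0.708, -0.001, -0.001]
ft_force: [-0.1, -0.3, 0.2]
grip_width: 0.0868
grip_force: 0.0
```

Emit:
move_arm(moves="0 0 0.1 0 0 0 1;0 0 0.17 0 0 0 1;0 0 0.22 0 0 0 1;0 0 0.245 0 0 0 1;0 0 0.245 0 0 0 1;0 0 0.12 0 0 0 1;0 0 0 0 0 0 1;0 0 0 0 0 0 1;0 0 0 0 0 0 1;0 0 0 0 0 0 1")

```text
time: 53.35
position: [0.4531, 0.1883, 0.1107]
tool_rot: [0.707, 0.708, -0.001, -0.001]
ft_force: [0.8, 0.4, 0.9]
grip_width: 0.0869
grip_force: 0.0
```

```bash
python3 -c "
from h import *
print([(d[1],d[2],d[3][:2]) for d in drum() if d[0]=='white' and .383<d[3][0]<.43])"
```

```text
[([130.7, 101.8], [101, 99, 59, 7, 366], [0.3871, 0.2645]), ([139.8, 144.4], [134, 114, 12, 63, 434], [0.3896, 0.2421]), ([169.2, 118.5], [166, 115, 8, 8, 52], [0.4067, 0.256]), ([208.1, 123.0], [205, 119, 7, 8, 43], [0.4272, 0.2537]), ([169.7, 128.7], [166, 125, 8, 8, 52], [0.4065, 0.2506]), ([208.3, 132.7], [205, 129, 7, 8, 43], [0.4271, 0.2485]), ([170.3, 138.8], [167, 135, 8, 8, 49], [0.4064, 0.2452]), ([208.5, 142.2], [206, 139, 6, 8, 40], [0.4271, 0.2434]), ([170.8, 148.7], [167, 145, 8, 8, 50], [0.4063, 0.2398]), ([208.7, 151.8], [206, 148, 7, 8, 40], [0.427, 0.2382]), ([171.4, 158.5], [168, 155, 8, 8, 50], [0.4062, 0.2344]), ([208.9, 161.0], [206, 158, 7, 7, 38], [0.4269, 0.233]), ([172.0, 168.1], [169, 165, 7, 8, 46], [0.4062, 0.2289]), ([209.0, 170.1], [206, 167, 7, 7, 40], [0.4267, 0.2279]), ([172.4, 177.4], [169, 174, 8, 8, 49], [0.406, 0.2236])]
```

Seven dots are on top and the bar is on the left at (140,144), so one last press, then I lift away.

Emit:
move_arm(moves="0 0 0.1 0 0 0 1;0 0 0.17 0 0 0 1;0 0 0.22 0 0 0 1;0 0 0.245 0 0 0 1;0 0 0.245 0 0 0 1;0 0 0.12 0 0 0 1;0 0 0 0 0 0 1;0 0 0 0 0 0 1;0 0 0 0 0 0 1;0 0 0 0 0 0 1")

```text
time: 54.4
position: [0.4531, 0.1883, 0.1107]
tool_rot: [0.707, 0.708, -0.001, -0.001]
ft_force: [0.4, -0.0, 0.1]
grip_width: 0.0869
grip_force: 0.0
```

Emit:
move_arm(moves="0 0 -0.4 0 0 0 1;0 0 -0.7 0 0 0 1;0 0 -0.7 0 0 0 1;0 0 -0.7 0 0 0 1;0 0 -0.7 0 0 0 1")

```text
time: 54.9
position: [0.4526, 0.1882, 0.1802]
tool_rot: [0.707, 0.708, -0.001, -0.001]
ft_force: [-0.6, 0.3, -0.1]
grip_width: 0.0871
grip_force: 0.0
```

```bash
python3 -c "
from h import *
print([(d[0],d[1],d[2],d[3][:2]) for d in drum() if .383<d[3][0]<.43])
T=robot.camera('top');S=robot.camera('scene')
i=T['image'];
for y in(-.15,-.2,-.17):
    u=proj(T,[.6656,y,.058]);x,yy=u.round().astype(int);print(u.round(1),i[yy-4:yy+5,x].min(1))
print(tray())
for n,a,p in [('s0',S,(190,190,20,24)),('t0',T,(353,244,22,18))]:
    r=cv2.imread(f'pics/{n}.png')[...,::-1];x,y,w,h=p;print(n,np.abs(r[y:y+h,x:x+w].astype(int)-a['image'][y:y+h,x:x+w]).mean())"
```

```text
[('brass', [190.7, 98.1], 45, [0.4053, 0.2642]), ('brass', [192.9, 167.4], 39, [0.4041, 0.2133]), ('white', [165.6, 97.5], [144, 95, 44, 7, 189], [0.3868, 0.2645]), ('white', [221.1, 109.8], [219, 107, 5, 6, 24], [0.4267, 0.256]), ('white', [193.7, 132.4], [189, 109, 11, 48, 445], [0.4057, 0.2396]), ('white', [221.1, 117.4], [219, 115, 5, 6, 25], [0.4265, 0.2505]), ('white', [221.1, 124.7], [219, 122, 5, 6, 24], [0.4264, 0.2453]), ('white', [169.7, 130.6], [168, 128, 4, 6, 19], [0.388, 0.2408]), ('white', [221.1, 131.7], [219, 129, 5, 6, 24], [0.4262, 0.2402]), ('white', [221.2, 138.9], [219, 136, 5, 6, 24], [0.4261, 0.2348]), ('white', [221.4, 146.0], [219, 144, 5, 5, 21], [0.4261, 0.2294]), ('white', [221.3, 152.8], [219, 150, 5, 6, 21], [0.4259, 0.2243]), ('white', [208.0, 184.2], [199, 178, 16, 15, 41], [0.4148, 0.1994])]
[298.  167.4] [ 30  37  75 164 217 190 119  77  80]
[309.6 168. ] [ 33  46 101 171 192 155  93  62  72]
[302.6 167.7] [ 34  69 174 230 215 139  79  82 102]
(array([320.2, 230. ]), array([51.1, 28. ]), 6.3)
s0 2.220833333333333
t0 2.8156565656565657
```

The long bar sits at x 0.4057, between the brass marks at x 0.405. The drawer bar is still at its shut position, and the robot is clear of everything.

```bash
python3 -c "
from h import *
print(robot.hand_in())"
```

```text
the job is handed in; nothing more can be done
None
```

I handed the job in: all four capsules stand in the drawer, it is pushed fully shut, and after six presses the drum's zero bar is between the brass marks with the button let go; hand-in gave no verdict.

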